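Stack two glued wooden boxes on their pressing boards

ROBOT

A 6-joint arm with a two-finger parallel gripper is mounted at the origin on the work surface. World frame = base frame: x ahead of the robot, y to its left, z up, the work surface at z = 0. Lengths are in m, angles in rad, forces in N, time in s.
With the tool pointing down it reaches from about 0.375 to 0.9 m from the base axis. Payload 3.1 kg.
Tool frame: the origin (TCP) lies at the very end of the fingers, on their centre line; the grasp point (between the pads) lies 19 mm behind it; z points along the fingers, x is the direction in which the jaws open and shut, and the axes are right-handed (so a half turn about z gives the same grasp; the last joint's range is limited). The gripper opens to 87 mm and grips with 3 to 60 N. Pads are 19 mm wide; open, the fingers measure 117 mm over their backs; the gripper's body (75 mm by 190 mm) begins 51 mm behind the grasp point.
Start: joints at [-1.369, 0.527, 1.433, -0, 1.181, -0.178], TCP at [0.232, -0.58, 0.223] pointing down, gripper open.
Joint ranges: [-3.08, 3.08], [-0.75, 2.2], [0.22, 2.44], [-1.43, 4.57], [0, 2.65], [-2.85, 2.85]. Speed limits (rad/s): [2.79, 2.79, 3.14, 3.14, 3.14, 3.14].

INTERFACE

Orientations are given as a unit quaternion [x, y, z, w].
In Python, from rig import robot gives the robot as it stands. The module is installed in compiled form; this text tells all that it offers.
- The arm moves only by the shell command python3 -m creep 'ROWS' [OPENING] [FORCE]. ROWS is a JSON object of lists of equal length, an entry for each row: "dp": the shift along the tool's x, y, z in cm, a list of three; "turn": the turn, a rotation vector about the tool's x, y, z in degrees, a list of three. In form: {"dp": [[x, y, z], ...], "turn": [[wx, wy, wz], ...]}. A call has 1 to 20 rows; each row shifts and turns the commanded pose from where the row before left it, along the tool's axes as they then stand; what a row does not reach is not made up. A row lasts 1/10 s, in which the tool goes at most 50 mm and 8.59 degrees, less where a joint would pass 70% of its speed; a pose out of reach is approached as far as the arm can. A call is refused whole if a number of a shift passes 5 or a number of a turn 8.59, either way. A call with a gripper value outside its range is refused whole. OPENING is the gripper command: -1 is fully open, 1 is shut, values between are in proportion, set as the call begins (- or left out, the last holds). The fingers move at their own pace and stop on an object; FORCE is the grip in N (left out, the last holds). Time passes only in rows, so rows that do not move let the fingers close. It gives the time, the measured TCP pose, the force and the opening at its end, in the units of the state.
- robot.get_obs(): the state, without advancing time (a new reading comes with each control period).
- robot.camera(name): name is "scene" or "side" or "wrist"; returns the picture (400x640x3 uint8, red, green, blue); there is no depth.
- robot.calibration(name): a dict with "fx", "fy", "cx", "cy" (pixels), "rvec" (rotation vector, rad) and "tvec" (3), from world to camera coordinates, as OpenCV has them. Camera axes: x right, y down, z forward; pixel columns grow to the right and rows downward; lengths in m; the calibration is good to about 2 mm. The wrist camera is an equidistant fisheye: a pixel r from the principal point sees the ray r / f radians off the axis. A picture is of the moment at which its call begins: read the wrist's pose just before it. calibration takes no time and is no camera call; for the wrist camera it gives the pose at the moment of the call.
- robot.hand_in(): hands the job in, once; it reports no verdict.
Trained networks look in the newest picture that a camera, given by its name, has taken for a name from the list of things; names that differ only in an ending like _2 or _b are one class to them, and where a whole thing is asked for, a point or a joint stands for the part that bears it (a point fixed in the world has none). Each returns a list of dicts, best first, with "confidence" (0 to 1); they miss things now and then, are a little off and sometimes report something else, mostly with a low value. They report only what shows in the picture. A call takes as long as a camera call.
- robot.masks_of(name, camera): "pixels" (400x640 bool, what is visible of it).
- robot.tip_of(name, camera): "point" ([x, y, z] in m, in the coordinates of the camera as it stood for that picture, good to about 4 mm: a listed point, or the origin of a listed thing).
The state is a dict: "time": time; "q": joint angles; "joint_velocities": joint speeds; "joint_torque": joint torques, N m; "position": TCP position; "tool_rot": TCP orientation; "ft_force": force on the tool from outside, world axes, zero at the start; "moment": the same for the moment, N m; "grip_width": finger opening in m.
Only numpy, scipy, OpenCV 4.12 (cv2) and the standard library are available. Lean on these libraries where they do the work, as an engineer would, in place of code of your own. Each camera call takes 0.05 s, during which the arm holds its last target.

TASK

Set the two freshly glued wooden boxes to dry: stand each open box, as it lies with its mouth up, squarely on the outline of its own shape marked on a pressing board (the drop-shaped box with its point on the point of the outline), then put the lid of the same shape squarely on it, so that the drop-shaped lid points the same way as its box. Stand the iron weight upright on top of the drop-shaped lid, over the middle of its round end. Do not knock the white glue bottle over or out of its place, and leave everything released and standing still.

Things in the scene. Friction and masses are not known exactly. Their poses are not given: they have to be found in the camera images.
- drop_board_mark (a point): Drop-shaped pressing board: fixed plywood, 130 x 100 x 12 mm, flat, with the dark 3 mm wide outline of a drop on top; its inner edge is the plan of the drop-shaped box. This point: tip of that inner edge, at the board's top face. x points out of the tip along the drop's line of symmetry; z up. From here the round end's centre lies 48 mm along -x, the board's middle 38 mm along -x.
- round_board_mark (a point): The round pressing board: a fixed plywood board 130 x 100 mm, 12 mm thick, lying flat, with the dark 3 mm wide outline of a circle (inner diameter 56 mm, the plan of the round box) in the middle of its top. This point is the circle's centre, at the height of the board's top face; z is up.
- drop_box_center (a point): Drop-shaped open wooden box, loose, hollow, mouth up, two black bands round it; 36 mm high, walls 6 mm, floor 5 mm, 50 to 100 g. Plan: round end of 28 mm radius (56 mm wide), blunt tip (6 mm radius) reaching 48 mm from the round end's centre. This point: round end's centre, half-way up (18 mm above the underside). x to the tip, y across the width, z up.
- drop_lid_center (a point): Drop-shaped lid: loose solid wooden slab, flat both sides, 18 mm thick, paler top, 60 g; overhangs its box 3 mm all round: round end of 31 mm radius (62 mm wide), tip 51 mm from its centre. This point: round end's centre, half-way up (9 mm above the underside). x to the tip, y across the width, z up. On the box the two round ends' centres lie one above the other.
- round_box_center (a point): The round box: a loose, open-topped hollow round wooden box with two thin black rubber bands round its side, 56 mm in diameter, 36 mm high, mouth up, walls 6 mm and floor 5 mm thick, about 70 g. This point is on its axis, half-way up (18 mm above the underside); z is up.
- round_lid_center (a point): The round lid: a loose, solid flat wooden disc, flat on both faces, 62 mm in diameter, 18 mm thick, with a paler inlaid top, 40 to 90 g. It overhangs its box by 3 mm all round. This point is on its axis, half-way up (9 mm above the underside); z is up.
- weight_center (a point): The iron weight: a loose dark metal disc 52 mm in diameter and 22 mm high with a plain round knob 20 mm in diameter standing 28 mm up from its middle (50 mm high in all), 0.3 to 0.55 kg. Take it by the knob. This point is on its axis, half-way up (25 mm above the underside); z is up.
- glue_bottle_center (a point): The white glue bottle with a red cap, 56 mm in diameter, 150 mm high, standing at the back of the work area, not to be disturbed. This point is on its axis, half-way up (75 mm above the underside); z is up.

How it is judged:
At the end, for the whole second after the job is handed in: Boxes upright on their outlines (10 mm each way), lids flat on them (8 mm), weight on the drop-shaped lid over its round end's centre (12 mm); drop box and lid point as the outline does (0.2 rad); heights within 4 mm, tilts under 0.08 rad, all at rest (x of drop_box_center in the frame of drop_board_mark between -0.058 and -0.038 m and y of drop_box_center in the frame of drop_board_mark between -0.01 and 0.01 m and z of drop_box_center in the frame of drop_board_mark between 0.014 and 0.022 m and angle between the x axis of drop_box_center and the x axis of drop_board_mark, either way round below 0.2 rad and x of drop_board_mark in the frame of drop_box_center above 0.02 m and horizontal distance between drop_lid_center and drop_box_center below 0.008 m and z of drop_lid_center in the frame of drop_box_center between 0.023 and 0.031 m and angle between the x axis of drop_lid_center and the x axis of drop_box_center, either way round below 0.2 rad and x of drop_board_mark in the frame of drop_lid_center above 0.02 m and horizontal distance between weight_center and drop_lid_center below 0.012 m and z of weight_center in the frame of drop_lid_center between 0.03 and 0.038 m and horizontal distance between round_box_center and round_board_mark below 0.01 m and z of round_box_center in the frame of round_board_mark between 0.014 and 0.022 m and horizontal distance between round_lid_center and round_box_center below 0.008 m and z of round_lid_center in the frame of round_box_center between 0.023 and 0.031 m and angle between each of drop_box_center, drop_lid_center, round_box_center, round_lid_center, weight_center's own z axis and vertical below 0.08 rad and linear speed of each of drop_box, drop_lid, round_box, round_lid, weight below 0.02 m/s and angular speed of each of drop_box, drop_lid, round_box, round_lid, weight below 0.2 rad/s); the robot touches nothing.
It fails at once if the glue bottle is shifted by more than 20 mm or tipped by more than 0.35 rad (distance of glue_bottle_center from where it was at the start of the episode above 0.02 m or angle between glue_bottle_center's own z axis and vertical above 0.35 rad).
It also fails if it takes over 128 s, if anything falls off the work surface, if the arm or the gripper's body presses on something with over 40 N, if the wrist force passes 120 N, or if a joint passes its speed limit or range.

## Working session

There is one attempt and no reset: what is moved stays moved. The work goes in short steps, Python scripts to look and compute and a shell command to move; the robot and the scene stay as the last step left them, time stands still between calls to the robot, and variables do not carry over. Pictures are saved under pics/ and viewed, and the job is handed in when it is done.

```bash
mkdir -p pics; ls
python3 - <<'E'
from rig import robot
import cv2
o=robot.get_obs()
for k,v in o.items(): print(k,v)
for n in ["scene","side","wrist"]:
    im=robot.camera(n); cv2.imwrite(f"pics/a_{n}.png",im[:,:,::-1]); print(n,robot.calibration(n))
E
```

```text
pics
time 0.0
q [-1.36948649e+00  5.28472657e-01  1.43390903e+00 -7.53980461e-06
  1.18136059e+00 -1.78502415e-01]
joint_velocities [ 0.00050826  0.00127519  0.00099431 -0.00160971  0.00058934  0.00013836]
joint_torque [-6.71877478e-04 -4.40047967e+01 -1.76591527e+01  6.34224457e-02
  5.82743576e-02 -1.53711771e-04]
position [ 0.23159245 -0.57972502  0.22156549]
tool_rot [ 8.27872934e-01 -5.60914654e-01 -7.71059557e-04 -7.48796418e-04]
ft_force [-0.2098918   0.4587157   0.96649215]
moment [ 0.03823498  0.0340089  -0.04255438]
grip_width 0.08705913139055539
scene {'fx': 462.5597364144551, 'fy': 462.5597364144551, 'cx': 319.68592766351816, 'cy': 208.1195601013265, 'rvec': array([ 1.72078938,  1.64118565, -0.78911284]), 'tvec': array([-0.03067071, -0.31687692,  1.59272275])}
side {'fx': 421.62478899131077, 'fy': 421.62478899131077, 'cx': 316.64938141355003, 'cy': 201.71745258583655, 'rvec': array([ 0.14864935, -2.86281414,  1.13675981]), 'tvec': array([0.62661427, 0.09328458, 1.15914286])}
wrist {'fx': 309.70691628693146, 'fy': 309.70691628693146, 'cx': 322.50635573796376, 'cy': 201.14283632988062, 'rvec': array([-2.38002619,  1.61439777,  0.25248316]), 'tvec': array([-0.62588363, -0.03660923,  0.39187494])}
```

View pics/a_scene.png

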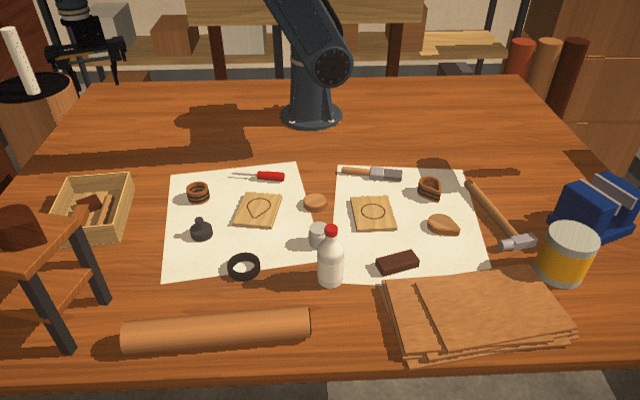

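View pics/a_side.png

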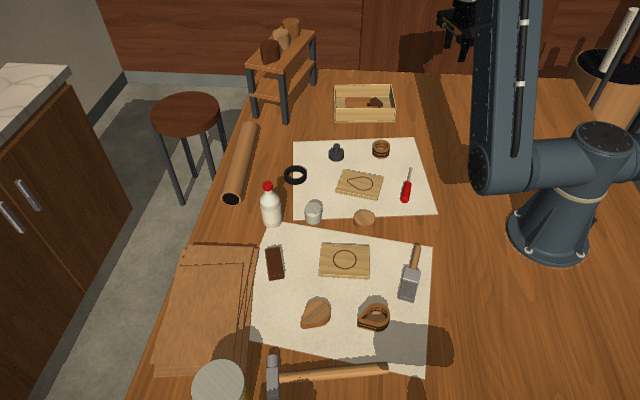

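View pics/a_wrist.png

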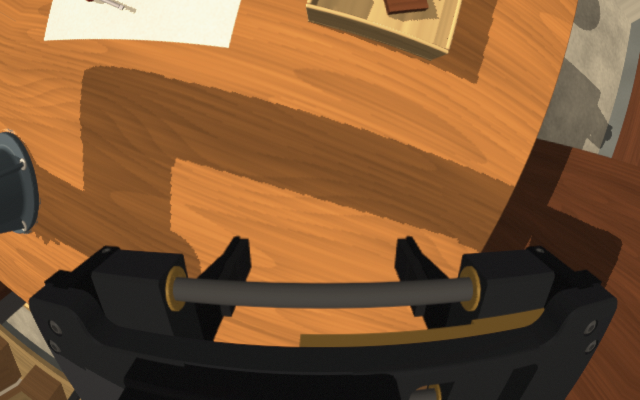

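```bash
cat > h.py <<'E'
import numpy as np, cv2
from rig import robot
from scipy.optimize import minimize
from scipy.spatial.transform import Rotation as R
names=["drop_board_mark","round_board_mark","drop_box_center","drop_lid_center","round_box_center","round_lid_center","weight_center","glue_bottle_center"]
def proj(c,P):
    P=np.asarray(P,float).reshape(-1,3)
    if c.get('fish'):
        K=np.array([[c['fx'],0,c['cx']],[0,c['fy'],c['cy']],[0,0,1]])
        return cv2.fisheye.projectPoints(P[:,None],c['rvec'],c['tvec'],K,np.zeros(4))[0][:,0]
    K=np.array([[c['fx'],0,c['cx']],[0,c['fy'],c['cy']],[0,0,1]])
    return cv2.projectPoints(P,c['rvec'],c['tvec'],K,None)[0][:,0]
def cal(n):
    c=robot.calibration(n); c['fish']=(n=='wrist'); return c
def toworld(c,p):
    return R.from_rotvec(c['rvec']).inv().apply(np.asarray(p)-c['tvec'])
def ray(c,uv):
    x=(np.atleast_2d(uv)-[c['cx'],c['cy']])/c['fx']
    if c['fish']:
        r=np.linalg.norm(x,axis=1,keepdims=True)+1e-12; d=np.c_[x/r*np.sin(r),np.cos(r)]
    else: d=np.c_[x,np.ones(len(x))]
    Ri=R.from_rotvec(c['rvec']).inv(); return Ri.apply(-c['tvec']),Ri.apply(d)
def plane(c,uv,z):
    o,d=ray(c,uv); return o+d*((z-o[2])/d[:,2])[:,None]
def circ(r,n=60):
    a=np.linspace(0,2*np.pi,n,endpoint=False); return np.c_[r*np.cos(a),r*np.sin(a)]
def drop(off=0):
    p=np.vstack([circ(28+off),circ(6+off)+[42,0]]).astype(np.float32)
    return cv2.convexHull(p)[:,0]/1000.
def prism(pl,z0,z1): return np.vstack([np.c_[pl,np.full(len(pl),z)] for z in (z0,z1)])
SH={"drop_box_center":[prism(drop(),-.018,.018)],"drop_lid_center":[prism(drop(3),-.009,.009)],
"round_box_center":[prism(circ(.028),-.018,.018)],"round_lid_center":[prism(circ(.031),-.009,.009)],
"weight_center":[prism(circ(.026),-.025,-.003),prism(circ(.010),-.025,.025)],
"glue_bottle_center":[prism(circ(.028),-.075,.02)]}
ZC={"drop_box_center":.018,"drop_lid_center":.009,"round_box_center":.018,"round_lid_center":.009,"weight_center":.025,"glue_bottle_center":.075}
S=4
def sil(c,parts,x,y,z,th,shape=(400,640)):
    m=None; Rm=R.from_euler('z',th)
    for P in parts:
        uv=proj(c,Rm.apply(P)+[x,y,z])
        h=cv2.convexHull(np.round(uv*16*1).astype(np.int32))
        if m is None: m=np.zeros(shape,np.uint8)
        cv2.fillConvexPoly(m,h,1,lineType=cv2.LINE_8,shift=4)
    return m.astype(bool)
def fit(name,views,x0,zc):
    """views: list of (cal,mask)"""
    def cost(v):
        t=0
        for c,m in views:
            s=sil(c,SH[name],v[0],v[1],zc,v[2])
            t+=1-(s&m).sum()/max(1,(s|m).sum())
        return t/len(views)
    best=None
    ths=np.arange(0,2*np.pi,np.pi/6) if name.startswith("drop") else [0]
    if len(x0)==3: ths=[x0[2]]
    for t in ths:
        sx=np.array([[0,0,0],[.008,0,0],[0,.008,0],[0,0,.25]])+[x0[0],x0[1],t]
        r=minimize(cost,[x0[0],x0[1],t],method='Nelder-Mead',options=dict(initial_simplex=sx,xatol=2e-4,fatol=1e-4))
        if best is None or r.fun<best.fun: best=r
    return best.x,best.fun
E
cat > s1.py <<'E'
from h import *
res={}
C={n:cal(n) for n in ["scene","side"]}
for cam in C:
    robot.camera(cam)
    for n in names:
        t=robot.tip_of(n,cam)
        if t: w=toworld(C[cam],t[0]['point']); print(cam,n,[round(d['confidence'],2) for d in t],w.round(4)); res.setdefault(n,[]).append(w)
        else: print(cam,n,'none')
for n in SH:
    vs=[]
    for cam in C:
        m=robot.masks_of(n,cam)
        if m: 
            vs.append((C[cam],m[0]['pixels'])); print(n,cam,round(m[0]['confidence'],2),m[0]['pixels'].sum())
    if vs and n in res:
        x0=np.mean(res[n],0)[:2]
        print(n,fit(n,vs,x0,ZC[n]), *[fit(n,[v],x0,ZC[n])[0].round(4) for v in vs])
print(robot.get_obs()['time'])
E
python3 s1.py
```

```text
scene drop_board_mark [0.57] [ 0.5489 -0.1583  0.0138]
scene round_board_mark [0.51] [ 0.5949 -0.2801  0.0236]
scene drop_box_center [0.67] [0.4538 0.2979 0.0213]
scene drop_lid_center [0.74, 0.66] [0.5407 0.1373 0.0135]
scene round_box_center [0.96] [ 0.4601 -0.3084  0.0137]
scene round_lid_center [0.83] [ 0.4957 -0.0043  0.0105]
scene weight_center [0.82] [ 0.5952 -0.28    0.0255]
scene glue_bottle_center [0.79] [0.7538 0.0127 0.0806]
side drop_board_mark [0.69] [ 0.5521 -0.1593  0.0112]
side round_board_mark [0.9] [0.5445 0.1385 0.0092]
side drop_box_center [0.75] [0.4573 0.3023 0.0172]
side drop_lid_center [0.96] [0.5937 0.3003 0.0084]
side round_box_center [0.78] [ 0.4523 -0.3106  0.0188]
side round_lid_center [0.88] [0.4927 0.0007 0.012 ]
side weight_center none
side glue_bottle_center [0.62] [0.7594 0.0134 0.0778]
drop_box_center scene 0.92 514
drop_box_center side 0.57 669
drop_box_center (array([0.45471145, 0.30013671, 0.3773424 ]), np.float64(0.09657440446573695)) [0.4537 0.3009 0.3376] [0.4594 0.3009 0.5633]
drop_lid_center scene 0.86 559
drop_lid_center side 0.58 645
drop
[... 288 characters left out ...]
24209910508)) [ 0.4481 -0.3145  0.3322] [ 0.4533 -0.3107  0.1393]
round_lid_center scene 0.73 401
round_lid_center side 0.54 378
round_lid_center (array([ 0.4956192 , -0.00445213,  0.1584181 ]), np.float64(0.08200662612427317)) [ 0.4945 -0.0059  0.2838] [ 0.4955 -0.0026  0.2663]
weight_center scene 0.81 404
weight_center side 0.55 221
weight_center (array([ 0.59920067, -0.28317358,  0.03022229]), np.float64(0.13539156626506021)) [ 0.5976 -0.2838 -0.1074] [ 0.5992 -0.2819  0.0893]
glue_bottle_center scene 0.87 1374
glue_bottle_center side 0.9 761
glue_bottle_center (array([0.75613946, 0.01685095, 0.02936086]), np.float64(0.18919250392464676)) [0.7506 0.0172 0.1103] [0.7593 0.0131 0.006 ]
1.65
```

Run:
```python
import cv2,numpy as np
a=cv2.imread('pics/a_side.png'); b=cv2.imread('pics/a_scene.png')
f=lambda im,x,y,w,h,s:cv2.resize(im[y:y+h,x:x+w],None,fx=s,fy=s,interpolation=cv2.INTER_CUBIC)
cv2.imwrite('pics/b1.png',f(a,290,140,160,60,5))
cv2.imwrite('pics/b2.png',f(a,290,235,130,110,5))
cv2.imwrite('pics/b3.png',np.vstack([f(b,180,165,160,60,5),f(b,330,165,160,80,5)]))
```

```text
(no output)
```

View pics/b1.png

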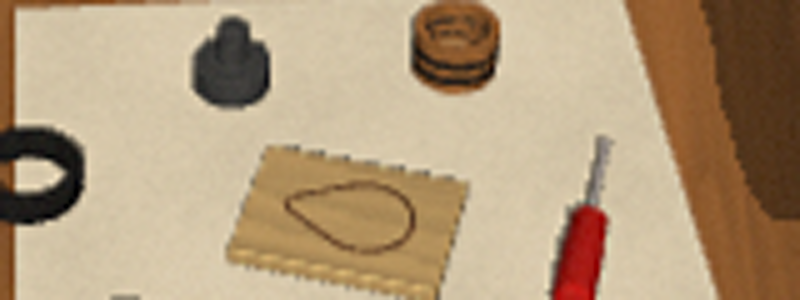

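View pics/b2.png

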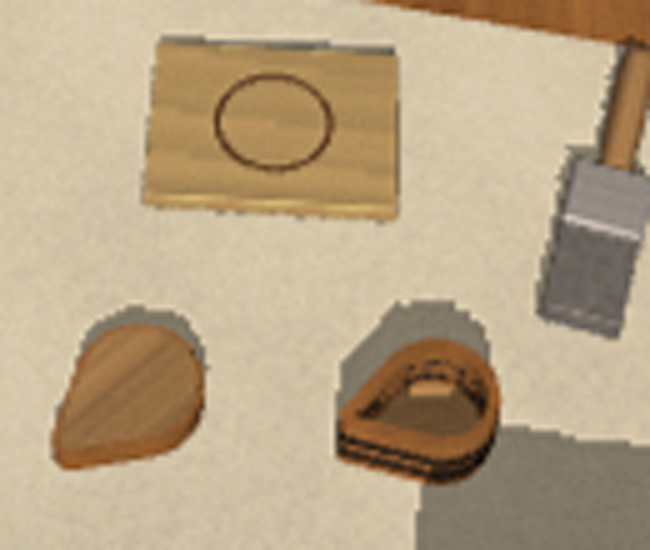

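View pics/b3.png

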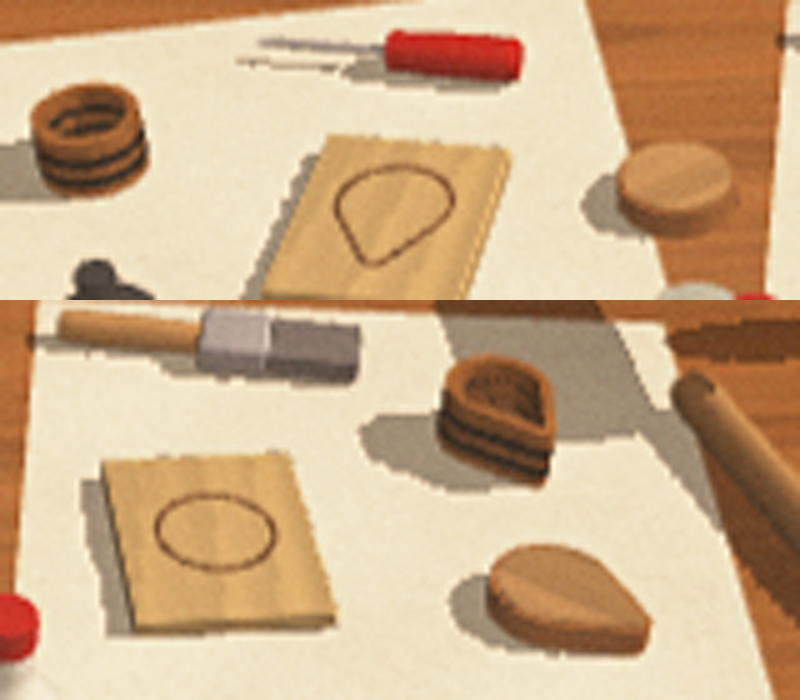

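```bash
cat >> h.py <<'E'
from scipy.ndimage import map_coordinates
def fitline(views,plan,x0,z,sym=False,rng=.012,thr=.5,sig=0.7):
    """views: (cal,img rgb). minimise mean brightness under curve"""
    G=[(c,cv2.GaussianBlur(cv2.cvtColor(im,cv2.COLOR_RGB2GRAY).astype(np.float32),(0,0),sig)) for c,im in views]
    def cost(v):
        t=0;Rm=R.from_euler('z',v[2])
        for c,g in G:
            uv=proj(c,Rm.apply(np.c_[plan,np.zeros(len(plan))])+[v[0],v[1],z])
            t+=map_coordinates(g,[uv[:,1],uv[:,0]],order=1,mode='nearest').mean()
        return t/len(G)
    best=None
    for dx in np.arange(-rng,rng+1e-6,.004):
        for dy in np.arange(-rng,rng+1e-6,.004):
            for dt in ([0] if sym else np.arange(-thr,thr+.01,.125)):
                v=[x0[0]+dx,x0[1]+dy,x0[2]+dt]; f=cost(v)
                if best is None or f<best[1]: best=(v,f)
    v=np.array(best[0])
    r=minimize(cost,v,method='Nelder-Mead',options=dict(initial_simplex=np.array([[0,0,0],[.003,0,0],[0,.003,0],[0,0,.08]])+v,xatol=1e-4,fatol=1e-3))
    return r.x,r.fun
def curve(pl,n=200):
    p=np.vstack([pl,pl[:1]]);s=np.r_[0,np.cumsum(np.linalg.norm(np.diff(p,axis=0),axis=1))]
    t=np.linspace(0,s[-1],n,endpoint=False); return np.c_[np.interp(t,s,p[:,0]),np.interp(t,s,p[:,1])]
DL=curve(drop(1.5)); CL=curve(circ(.0295))
E
python3 - <<'E'
from h import *
V=[(cal(n),cv2.imread(f'pics/a_{n}.png')[:,:,::-1].copy()) for n in ["scene","side"]]
for vs in (V,V[:1],V[1:]):
    print(fitline(vs,CL,[.5445,.1385,0],.012,True))
    # tip at (.55,-.159); center 48mm back
    best=min((fitline(vs,DL,[.5505-.048*np.cos(t),-.159-.048*np.sin(t),t],.012,rng=.008,thr=.3) for t in (-.6,-.3,0,.3)),key=lambda r:r[1]); print(best)
E
```

```text
(array([ 0.54137642,  0.13963868, -0.00715626]), np.float64(122.01902770996094))
(array([ 0.50379038, -0.1500569 , -0.17005566]), np.float64(125.76219940185547))
(array([0.53999072, 0.13925469, 0.03725293]), np.float64(135.16880798339844))
(array([ 0.50206908, -0.15022246, -0.18240521]), np.float64(134.73739624023438))
(array([ 0.54211892,  0.14032816, -0.04289581]), np.float64(105.32833099365234))
(array([ 0.50495842, -0.14939893, -0.18825758]), np.float64(113.83493041992188))
```

```bash
cat >> h.py <<'E'
def go(x,y,z,psi=None,step=3.0):
    """print total translation in tool axes (cm) and turn about tool z (deg) still needed"""
    o=robot.get_obs(); Rt=R.from_quat(o['tool_rot']); d=Rt.inv().apply(np.array([x,y,z])-o['position'])*100
    ax=Rt.as_matrix()[:,0]; p=np.degrees(np.arctan2(ax[1],ax[0])); tz=Rt.as_matrix()[:,2]
    n=max(1,int(np.ceil(np.abs(d).max()/step)))
    print("t",round(o['time'],2),"pos",o['position'].round(4),"psi",p.round(2),"z tilt",tz.round(4)[:2],"grip",round(o['grip_width'],4),"F",o['ft_force'].round(1))
    print("total dp",d.round(2),"| n",n,"each",(d/n).round(2))
    if psi is not None:
        dt=-(psi-p); dt=(dt+90)%180-90; m=int(np.ceil(abs(dt)/8)) or 1; print("turn tool z",round(dt,2),"| n",m,"each",round(dt/m,2))
def clampaxes(): pass
E
python3 -c "
from h import *
go(.453,-.311,.2,-34)"
```

```text
t 1.65 pos [ 0.2317 -0.5804  0.2225] psi -68.24 z tilt [0. 0.] grip 0.0872 F [-0.7  0.6 -0.1]
total dp [-16.82 -30.54   2.25] | n 11 each [-1.53 -2.78  0.2 ]
turn tool z -34.24 | n 5 each -6.85
```

```bash
python3 -m creep '{"dp":[[-1.53,-2.78,0.2],[-1.53,-2.78,0.2],[-1.53,-2.78,0.2],[-1.53,-2.78,0.2],[-1.53,-2.78,0.2],[-1.53,-2.78,0.2],[-1.53,-2.78,0.2],[-1.53,-2.78,0.2],[-1.53,-2.78,0.2],[-1.53,-2.78,0.2],[-1.53,-2.78,0.2],[0,0,0],[0,0,0],[0,0,0],[0,0,0],[0,0,0],[0,0,0],[0,0,0]],"turn":[[0,0,0],[0,0,0],[0,0,0],[0,0,0],[0,0,0],[0,0,0],[0,0,0],[0,0,0],[0,0,0],[0,0,0],[0,0,0],[0,0,-6.85],[0,0,-6.85],[0,0,-6.85],[0,0,-6.85],[0,0,-6.85],[0,0,0],[0,0,0]]}'
cat > wl.py <<'E'
from h import *
import sys
# usage: wl.py picname name zc [x0 y0 [th]]
c=cal('wrist'); im=robot.camera('wrist'); cv2.imwrite(f'pics/{sys.argv[1]}.png',im[:,:,::-1])
i=2
A=sys.argv[2:]
n=A[0]; zc=float(A[1]); x0=[float(a) for a in A[2:]]
t=robot.tip_of(n,'wrist'); print('tip',[(round(d['confidence'],2),toworld(c,d['point']).round(4)) for d in t])
m=robot.masks_of(n,'wrist')
vis=im[:,:,::-1].copy()
for d in m[:1]:
    mk=d['pixels']; print('conf',round(d['confidence'],2),mk.sum()); 
    v,f=fit(n,[(c,mk)],x0,zc); print('fit',v.round(4),round(f,3))
    s=sil(c,SH[n],v[0],v[1],zc,v[2])
    for mm,col in ((mk,(0,255,0)),(s,(0,0,255))):
        cs=cv2.findContours(mm.astype(np.uint8),cv2.RETR_EXTERNAL,cv2.CHAIN_APPROX_NONE)[0]; cv2.drawContours(vis,cs,-1,col,1)
cv2.imwrite(f'pics/{sys.argv[1]}v.png',vis)
E
python3 wl.py c1 round_box_center .018 .453 -.311
```

```text
time: 3.45
position: [0.4534, -0.3108, 0.2006]
tool_rot: [0.956, -0.294, 0.0, 0.0]
ft_force: [0.1, -0.5, -0.0]
grip_width: 0.0869
tip [(0.69, array([ 0.4509, -0.3169,  0.0171]))]
conf 0.95 2168
fit [ 0.4529 -0.313   0.2565] 0.048
```

View pics/c1v.png

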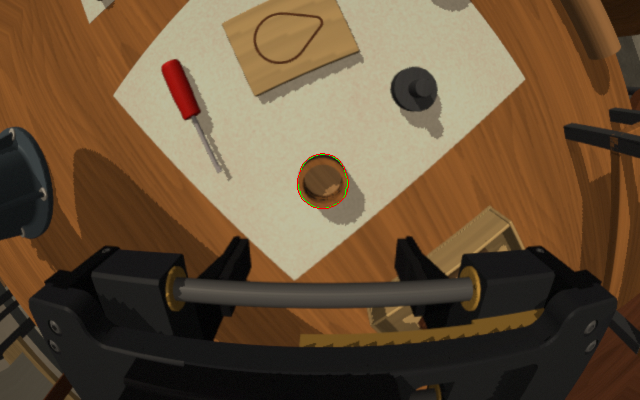

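Run:
```python
from h import *
im=cv2.imread('pics/c1.png')[:,:,::-1].copy(); c=cal('wrist')
print(fitline([(c,im)],DL,[.504,-.150,-.18],.012,rng=.008,thr=.25))
go(.453,-.3128,.006,-34)
```

```text
(array([ 0.50618049, -0.15075936, -0.18749155]), np.float64(71.21321105957031))
t 3.6 pos [ 0.4534 -0.3108  0.2006] psi -34.07 z tilt [ 0.0001 -0.0001] grip 0.0868 F [ 0.1 -0.3 -0.6]
total dp [ 0.08  0.19 19.46] | n 7 each [0.01 0.03 2.78]
turn tool z -0.07 | n 1 each -0.07
```

```bash
python3 -m creep '{"dp":[[0.08,0.19,2.4],[0,0,2.8],[0,0,2.8],[0,0,2.8],[0,0,2.8],[0,0,2.8],[0,0,2],[0,0,1.06],[0,0,0],[0,0,0]],"turn":[[0,0,0],[0,0,0],[0,0,0],[0,0,0],[0,0,0],[0,0,0],[0,0,0],[0,0,0],[0,0,0],[0,0,0]]}'
python3 -m creep '{"dp":[[0,0,0],[0,0,0],[0,0,0],[0,0,0],[0,0,0],[0,0,0],[0,0,0],[0,0,0]],"turn":[[0,0,0],[0,0,0],[0,0,0],[0,0,0],[0,0,0],[0,0,0],[0,0,0],[0,0,0]]}' 1 20
python3 -c "
from h import *
go(.453,-.3128,.13)"
```

```text
time: 4.6
position: [0.4533, -0.3132, 0.0064]
tool_rot: [0.956, -0.292, 0.0, 0.0]
ft_force: [0.1, -0.1, 0.2]
grip_width: 0.0872
time: 5.4
position: [0.453, -0.3128, 0.0062]
tool_rot: [0.956, -0.292, 0.0, 0.0]
ft_force: [0.2, -0.4, 4.5]
grip_width: 0.0548
t 5.4 pos [ 0.453  -0.3128  0.0062] psi -33.99 z tilt [ 0.0002 -0.0002] grip 0.0548 F [ 0.2 -0.4  4.5]
total dp [  0.    -0.   -12.38] | n 5 each [ 0.   -0.   -2.48]
```

```bash
python3 -m creep '{"dp":[[0,0,-2],[0,0,-3],[0,0,-3],[0,0,-3],[0,0,-3],[0,0,0]],"turn":[[0,0,0],[0,0,0],[0,0,0],[0,0,0],[0,0,0],[0,0,0]]}'
python3 -c "
from h import *
go(.5415,.1397,.14,None,3)"
```

```text
time: 6.0
position: [0.455, -0.3147, 0.1495]
tool_rot: [0.956, -0.292, 0.004, 0.002]
ft_force: [0.1, -1.1, -0.0]
grip_width: 0.0549
t 6.0 pos [ 0.455  -0.3147  0.1495] psi -33.98 z tilt [ 0.0059 -0.0061] grip 0.0549 F [ 0.1 -1.1 -0. ]
total dp [-18.23 -42.52   0.73] | n 15 each [-1.22 -2.83  0.05]
```

```bash
python3 -m creep '{"dp":[[-1.2,-2.8,0],[-1.2,-2.8,0],[-1.2,-2.8,0],[-1.2,-2.8,0],[-1.2,-2.8,0],[-1.2,-2.8,0],[-1.2,-2.8,0],[-1.2,-2.8,0],[-1.2,-2.8,0],[-1.2,-2.8,0],[-1.2,-2.8,0],[-1.2,-2.8,0],[-1.2,-2.8,0],[-1.2,-2.8,0],[-1.4,-3.3,0],[0,0,0],[0,0,0],[0,0,0]],"turn":[[0,0,0],[0,0,0],[0,0,0],[0,0,0],[0,0,0],[0,0,0],[0,0,0],[0,0,0],[0,0,0],[0,0,0],[0,0,0],[0,0,0],[0,0,0],[0,0,0],[0,0,0],[0,0,0],[0,0,0],[0,0,0]]}'
cat > wm.py <<'E'
from h import *
import sys
# wm.py pic : fit both outlines in wrist view
c=cal('wrist'); im=robot.camera('wrist'); cv2.imwrite(f'pics/{sys.argv[1]}.png',im[:,:,::-1])
print(fitline([(c,im)],CL,[.5415,.1397,0],.012,True,rng=.008))
go(.5415,.1397,.02)
E
python3 wm.py c2
```

```text
time: 7.8
position: [0.5388, 0.1406, 0.145]
tool_rot: [0.956, -0.292, -0.001, 0.001]
ft_force: [-0.7, -0.0, -0.4]
grip_width: 0.0547
(array([0.54330638, 0.13838899, 0.08241183]), np.float64(58.03020095825195))
t 7.85 pos [0.539  0.1404 0.1452] psi -34.05 z tilt [-0.0018 -0.0004] grip 0.0546 F [ 0.1 -0.1 -0.3]
total dp [ 0.26 -0.1  12.52] | n 5 each [ 0.05 -0.02  2.5 ]
```

View pics/c2.png

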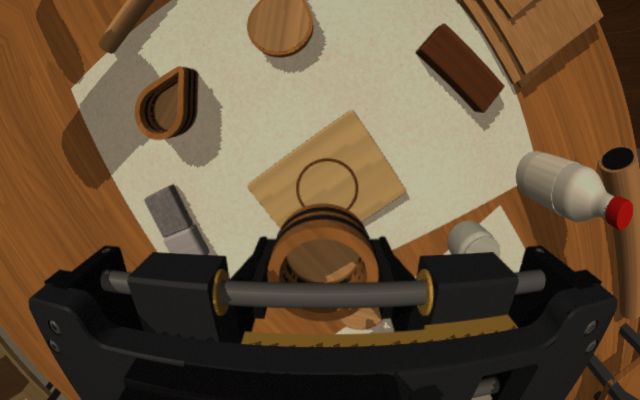

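```bash
python3 -c "
from h import *
go(.5428,.1388,.0195)"
```

```text
t 7.85 pos [0.539  0.1404 0.1452] psi -34.05 z tilt [-0.0018 -0.0004] grip 0.0546 F [ 0.1 -0.1 -0.3]
total dp [ 0.42 -0.1  12.57] | n 5 each [ 0.08 -0.02  2.51]
```

```bash
python3 -m creep '{"dp":[[0.2,0,2],[0.2,-0.1,2.5],[0,0,2.5],[0,0,2.5],[0,0,1.5],[0,0,1],[0,0,0.3],[0,0,0],[0,0,0]],"turn":[[0,0,0],[0,0,0],[0,0,0],[0,0,0],[0,0,0],[0,0,0],[0,0,0],[0,0,0],[0,0,0]]}'
python3 -c "
from h import *
go(.5428,.1388,.0185)"
```

```text
time: 8.75
position: [0.5442, 0.1398, 0.0237]
tool_rot: [0.956, -0.292, 0.001, -0.0]
ft_force: [0.3, 0.3, -0.4]
grip_width: 0.0548
t 8.75 pos [0.5442 0.1398 0.0237] psi -34.01 z tilt [0.0016 0.0001] grip 0.0548 F [ 0.3  0.3 -0.4]
total dp [-0.06  0.16  0.52] | n 1 each [-0.06  0.16  0.52]
```

```bash
python3 -m creep '{"dp":[[-0.06,0.14,0.2],[0,0,0.2],[0,0,0.1],[0,0,0],[0,0,0]],"turn":[[0,0,0],[0,0,0],[0,0,0],[0,0,0],[0,0,0]]}'
python3 -c "
from h import *
go(.5428,.1388,.0182)"
```

```text
time: 9.25
position: [0.5422, 0.1392, 0.0182]
tool_rot: [0.956, -0.292, 0.0, -0.0]
ft_force: [-0.5, -0.1, 2.3]
grip_width: 0.055
t 9.25 pos [0.5422 0.1392 0.0182] psi -33.98 z tilt [ 0.0001 -0.    ] grip 0.055 F [-0.5 -0.1  2.3]
total dp [ 0.07 -0.    0.  ] | n 1 each [ 0.07 -0.    0.  ]
```

Touched down (2.3 N). Release and rise, then look.

```bash
python3 -m creep '{"dp":[[0,0,0],[0,0,0],[0,0,0],[0,0,0],[0,0,0],[0,0,0]],"turn":[[0,0,0],[0,0,0],[0,0,0],[0,0,0],[0,0,0],[0,0,0]]}' -1
python3 -m creep '{"dp":[[0,0,-1],[0,0,-2.5],[0,0,-3],[0,0,-3],[0,0,-3],[0,0,-3],[0,0,-2.5],[0,0,0],[0,0,0]],"turn":[[0,0,0],[0,0,0],[0,0,0],[0,0,0],[0,0,0],[0,0,0],[0,0,0],[0,0,0],[0,0,0]]}'
python3 wl.py c3 round_box_center .030 .5425 .139
python3 -c "
from h import *
go(.4955,-.0045,.19)"
```

```text
time: 9.85
position: [0.5422, 0.1391, 0.0179]
tool_rot: [0.956, -0.292, -0.0, -0.0]
ft_force: [-0.0, -0.0, -0.1]
grip_width: 0.0857
time: 10.75
position: [0.5422, 0.1391, 0.1988]
tool_rot: [0.956, -0.292, 0.001, -0.0]
ft_force: [0.2, -1.2, -0.9]
grip_width: 0.0871
tip [(0.68, array([0.5415, 0.1353, 0.0313]))]
conf 0.64 2387
fit [0.5432 0.1389 0.1168] 0.033
t 10.9 pos [0.5411 0.139  0.1968] psi -33.99 z tilt [-0.0028 -0.0002] grip 0.0872 F [ 0.7  0.2 -0. ]
total dp [ 4.24 14.45  0.69] | n 5 each [0.85 2.89 0.14]
```

View pics/c3v.png

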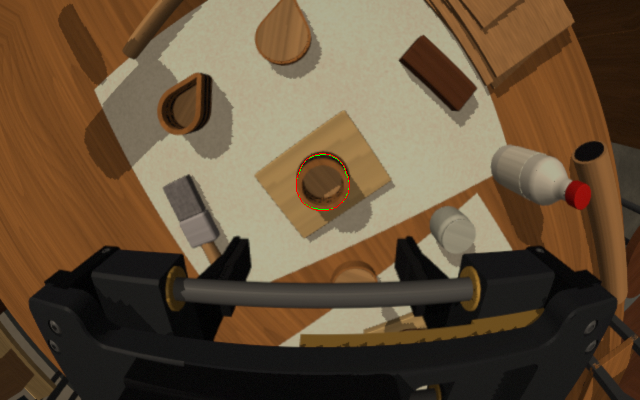

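```bash
python3 -m creep '{"dp":[[0.8,2.8,0.1],[0.8,2.8,0.1],[0.8,2.8,0.1],[0.8,2.8,0.1],[0.9,2.8,0.1],[0.1,0.4,0],[0,0,0],[0,0,0],[0,0,0]],"turn":[[0,0,0],[0,0,0],[0,0,0],[0,0,0],[0,0,0],[0,0,0],[0,0,0],[0,0,0],[0,0,0]]}'
python3 wl.py c4 round_lid_center .009 .4955 -.0045
python3 -c "
from h import *
go(.4955,-.0045,.004)"
```

```text
time: 11.8
position: [0.4967, -0.0028, 0.1927]
tool_rot: [0.957, -0.292, -0.0, -0.0]
ft_force: [0.5, -0.8, -0.0]
grip_width: 0.0869
tip [(0.58, array([ 0.4994, -0.0022,  0.0053]))]
t 11.95 pos [ 0.4967 -0.0029  0.1929] psi -33.91 z tilt [0.0001 0.0001] grip 0.0872 F [ 0.1 -0.8 -0.4]
total dp [-1.000e-02  2.000e-01  1.889e+01] | n 7 each [-0.    0.03  2.7 ]
```

View pics/c4v.png

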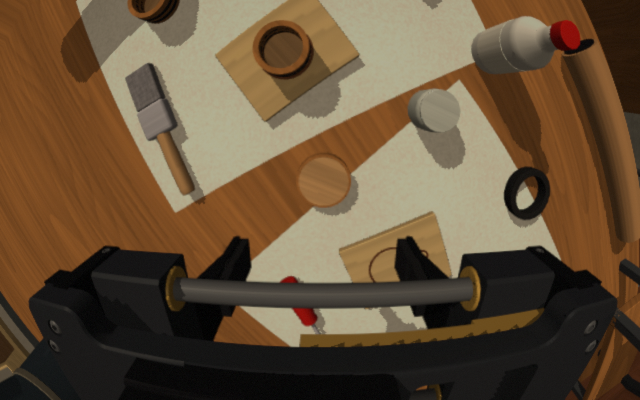

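Run:
```python
from h import *
c=cal('wrist'); im=cv2.imread('pics/c4.png')
p=plane(c,[[324,180]],.014)[0]; print(p)
for x,y in ((.4955,-.0045),p[:2]):
    s=sil(c,SH['round_lid_center'],x,y,.009,0); cs=cv2.findContours(s.astype(np.uint8),0,1)[0]; cv2.drawContours(im,cs,-1,(0,0,255) if x==.4955 else (0,255,0),1)
cv2.imwrite('pics/c4w.png',cv2.resize(im[120:240,260:390],None,fx=5,fy=5))
```

```text
[ 0.49827155 -0.00551025  0.014     ]
```

View pics/c4w.png

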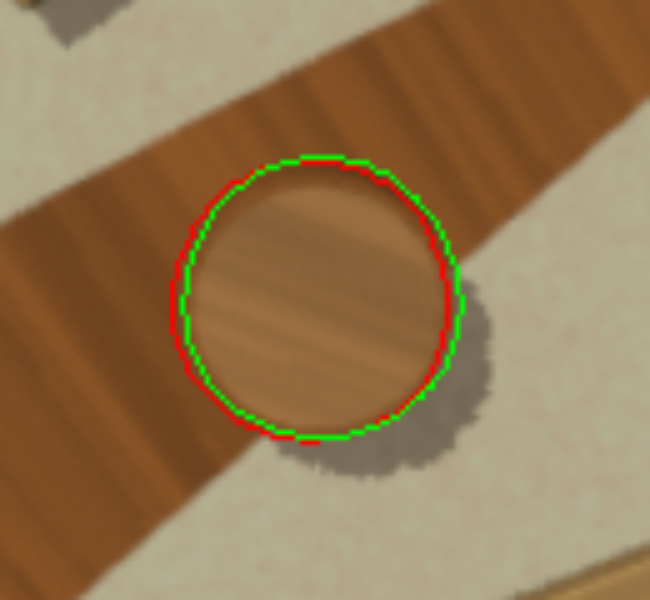

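```bash
python3 -c "
from h import *
go(.498,-.0055,.004)"
```

```text
t 11.95 pos [ 0.4967 -0.0029  0.1929] psi -33.91 z tilt [0.0001 0.0001] grip 0.0872 F [ 0.1 -0.8 -0.4]
total dp [ 0.25  0.14 18.89] | n 7 each [0.04 0.02 2.7 ]
```

```bash
python3 -m creep '{"dp":[[0.25,0.14,2.4],[0,0,2.8],[0,0,2.8],[0,0,2.8],[0,0,2.8],[0,0,2.5],[0,0,1.5],[0,0,1],[0,0,0.3],[0,0,0],[0,0,0]],"turn":[[0,0,0],[0,0,0],[0,0,0],[0,0,0],[0,0,0],[0,0,0],[0,0,0],[0,0,0],[0,0,0],[0,0,0],[0,0,0]]}'
python3 -m creep '{"dp":[[0,0,0],[0,0,0],[0,0,0],[0,0,0],[0,0,0],[0,0,0],[0,0,0],[0,0,0]],"turn":[[0,0,0],[0,0,0],[0,0,0],[0,0,0],[0,0,0],[0,0,0],[0,0,0],[0,0,0]]}' 1 20
python3 -m creep '{"dp":[[0,0,-1],[0,0,-2.5],[0,0,-3],[0,0,-3],[0,0,-3],[0,0,-1],[0,0,0]],"turn":[[0,0,0],[0,0,0],[0,0,0],[0,0,0],[0,0,0],[0,0,0],[0,0,0]]}'
python3 -c "
from h import *
go(.5428,.139,.13)"
```

```text
time: 13.05
position: [0.4985, -0.0063, 0.0046]
tool_rot: [0.956, -0.292, 0.001, -0.0]
ft_force: [0.4, -0.3, 0.6]
grip_width: 0.0871
time: 13.85
position: [0.4978, -0.0063, 0.0042]
tool_rot: [0.956, -0.292, -0.0, -0.0]
ft_force: [-1.3, -0.7, 5.0]
grip_width: 0.0613
time: 14.55
position: [0.4989, -0.0065, 0.1404]
tool_rot: [0.956, -0.292, 0.002, -0.0]
ft_force: [0.2, 0.2, -0.9]
grip_width: 0.0613
t 14.55 pos [ 0.4989 -0.0065  0.1404] psi -33.98 z tilt [ 0.0038 -0.0009] grip 0.0613 F [ 0.2  0.2 -0.9]
total dp [ -4.5  -14.52   1.04] | n 5 each [-0.9  -2.9   0.21]
```

```bash
python3 -m creep '{"dp":[[-0.9,-2.9,0.2],[-0.9,-2.9,0.2],[-0.9,-2.9,0.2],[-0.9,-2.9,0.2],[-0.9,-2.9,0.2],[0,0,0],[0,0,0],[0,0,0],[0,0,0]],"turn":[[0,0,0],[0,0,0],[0,0,0],[0,0,0],[0,0,0],[0,0,0],[0,0,0],[0,0,0],[0,0,0]]}'
python3 -c "
from h import *
im=robot.camera('wrist'); cv2.imwrite('pics/c5.png',im[:,:,::-1])
go(.5428,.139,.06)"
```

```text
time: 15.45
position: [0.541, 0.138, 0.1284]
tool_rot: [0.956, -0.293, -0.001, 0.0]
ft_force: [0.6, -1.2, -0.2]
grip_width: 0.0616
t 15.5 pos [0.5412 0.138  0.1287] psi -34.08 z tilt [-0.0009 -0.0002] grip 0.0612 F [-1.2 -0.2 -0. ]
total dp [ 0.08 -0.17  6.87] | n 3 each [ 0.03 -0.06  2.29]
```

View pics/c5.png

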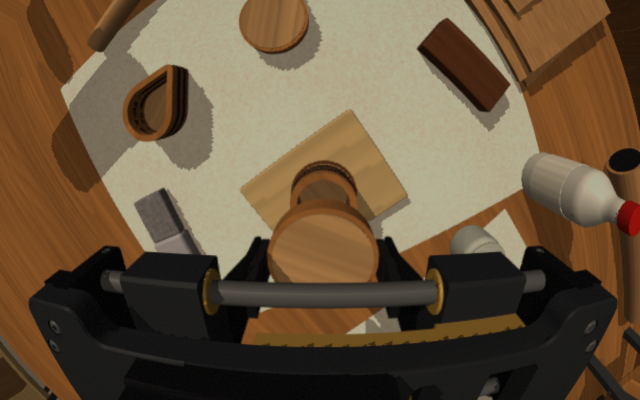

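```bash
python3 -m creep '{"dp":[[0.08,-0.12,2],[0,0,2],[0,0,1.5],[0,0,1.2],[0,0,0.3],[0,0,0],[0,0,0],[0,0,0]],"turn":[[0,0,0],[0,0,0],[0,0,0],[0,0,0],[0,0,0],[0,0,0],[0,0,0],[0,0,0]]}'
python3 -c "
from h import *
go(.5426,.1385,.052)"
```

```text
time: 16.3
position: [0.5436, 0.1397, 0.0597]
tool_rot: [0.956, -0.292, 0.001, -0.0]
ft_force: [-0.5, 1.3, -0.4]
grip_width: 0.0614
t 16.3 pos [0.5436 0.1397 0.0597] psi -33.99 z tilt [0.0017 0.0001] grip 0.0614 F [-0.5  1.3 -0.4]
total dp [-0.02  0.15  0.77] | n 1 each [-0.02  0.15  0.77]
```

```bash
python3 -m creep '{"dp":[[0,0.12,0.3],[0,0,0.2],[0,0,0.15],[0,0,0.1],[0,0,0],[0,0,0]],"turn":[[0,0,0],[0,0,0],[0,0,0],[0,0,0],[0,0,0],[0,0,0]]}'
python3 -c "
from h import *
go(.5426,.1385,.052)"
```

```text
time: 16.9
position: [0.5422, 0.1386, 0.0522]
tool_rot: [0.956, -0.292, 0.0, 0.0]
ft_force: [-1.8, 0.8, 4.7]
grip_width: 0.0614
t 16.9 pos [0.5422 0.1386 0.0522] psi -33.98 z tilt [ 0.     -0.0001] grip 0.0614 F [-1.8  0.8  4.7]
total dp [ 0.04 -0.01  0.02] | n 1 each [ 0.04 -0.01  0.02]
```

Contact at the expected height. Release, rise, check.

```bash
python3 -m creep '{"dp":[[0,0,0],[0,0,0],[0,0,0],[0,0,0],[0,0,0],[0,0,0]],"turn":[[0,0,0],[0,0,0],[0,0,0],[0,0,0],[0,0,0],[0,0,0]]}' -1
python3 -m creep '{"dp":[[0,0,-1],[0,0,-2.5],[0,0,-3],[0,0,-3],[0,0,-3],[0,0,-2],[0,0,0],[0,0,0]],"turn":[[0,0,0],[0,0,0],[0,0,0],[0,0,0],[0,0,0],[0,0,0],[0,0,0],[0,0,0]]}'
python3 wl.py c6 round_lid_center .057 .5425 .139
python3 -c "
from h import *
go(.4547,.300,.2,-68)"
```

```text
time: 17.5
position: [0.5422, 0.1386, 0.0513]
tool_rot: [0.956, -0.292, -0.0, 0.0]
ft_force: [0.5, -0.2, -0.1]
grip_width: 0.0866
time: 18.3
position: [0.5421, 0.1386, 0.1969]
tool_rot: [0.956, -0.292, 0.0, -0.0]
ft_force: [0.6, -0.3, -1.1]
grip_width: 0.0873
tip [(0.59, array([0.5413, 0.1435, 0.0585]))]
conf 0.86 3166
fit [0.5432 0.1385 0.0529] 0.023
t 18.45 pos [0.5411 0.1385 0.1951] psi -33.99 z tilt [-0.003  -0.0002] grip 0.0871 F [-0.2 -0.1 -0.3]
total dp [-16.2   -8.55  -0.46] | n 6 each [-2.7  -1.43 -0.08]
turn tool z 34.01 | n 5 each 6.8
```

View pics/c6v.png

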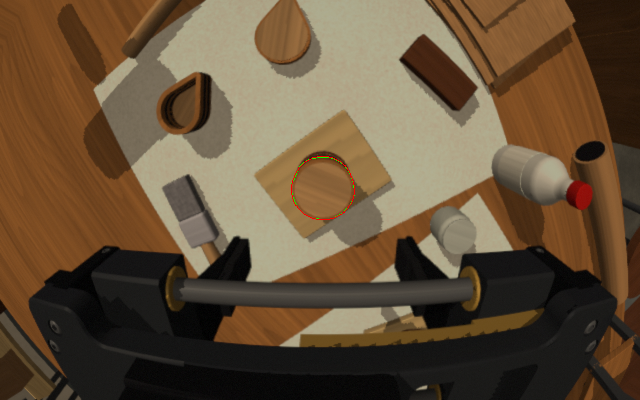

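```bash
python3 -m creep '{"dp":[[-2.7,-1.4,0],[-2.7,-1.4,0],[-2.7,-1.4,0],[-2.7,-1.4,0],[-2.7,-1.4,0],[-2.7,-1.5,0],[0,0,0],[0,0,0],[0,0,0],[0,0,0],[0,0,0],[0,0,0],[0,0,0]],"turn":[[0,0,0],[0,0,0],[0,0,0],[0,0,0],[0,0,0],[0,0,0],[0,0,6.8],[0,0,6.8],[0,0,6.8],[0,0,6.8],[0,0,6.8],[0,0,0],[0,0,0]]}'
python3 wl.py c7 drop_box_center .018 .4547 .300
python3 -c "
from h import *
go(.4547,.300,.006,-68)"
```

```text
time: 19.75
position: [0.455, 0.2994, 0.1955]
tool_rot: [0.83, -0.558, -0.001, 0.001]
ft_force: [-0.2, 0.0, 0.1]
grip_width: 0.0867
tip [(0.88, array([0.4559, 0.2936, 0.0146]))]
conf 0.82 2593
fit [0.4578 0.299  0.3781] 0.036
t 19.9 pos [0.4553 0.2996 0.1961] psi -67.92 z tilt [-0.0008 -0.0003] grip 0.0873 F [-0.3  0.2 -0.4]
total dp [-0.06  0.02 19.01] | n 7 each [-0.01  0.    2.72]
turn tool z 0.08 | n 1 each 0.08
```

View pics/c7v.png

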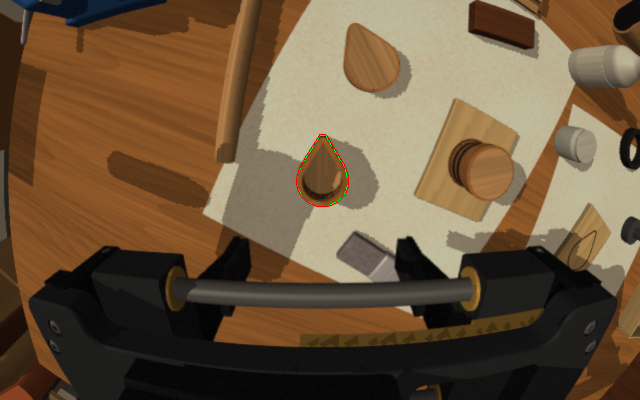

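```bash
python3 -c "
from h import *
go(.4573,.299,.006,-68.3)"
```

```text
t 19.9 pos [0.4553 0.2996 0.1961] psi -67.92 z tilt [-0.0008 -0.0003] grip 0.0873 F [-0.3  0.2 -0.4]
total dp [ 0.13 -0.18 19.01] | n 7 each [ 0.02 -0.03  2.72]
turn tool z 0.38 | n 1 each 0.38
```

```bash
python3 -m creep '{"dp":[[0.13,-0.18,2.4],[0,0,2.8],[0,0,2.8],[0,0,2.8],[0,0,2.8],[0,0,2.6],[0,0,1.5],[0,0,1],[0,0,0.3],[0,0,0],[0,0,0]],"turn":[[0,0,0.4],[0,0,0],[0,0,0],[0,0,0],[0,0,0],[0,0,0],[0,0,0],[0,0,0],[0,0,0],[0,0,0],[0,0,0]]}'
python3 -m creep '{"dp":[[0,0,0],[0,0,0],[0,0,0],[0,0,0],[0,0,0],[0,0,0],[0,0,0],[0,0,0]],"turn":[[0,0,0],[0,0,0],[0,0,0],[0,0,0],[0,0,0],[0,0,0],[0,0,0],[0,0,0]]}' 1 20
python3 -m creep '{"dp":[[0,0,-1],[0,0,-2.5],[0,0,-3],[0,0,-3],[0,0,-3],[0,0,-2],[0,0,0],[0,0,0]],"turn":[[0,0,0],[0,0,0],[0,0,0],[0,0,0],[0,0,0],[0,0,0],[0,0,0],[0,0,0]]}'
python3 -c "
from h import *
im=robot.camera('wrist'); cv2.imwrite('pics/c8.png',im[:,:,::-1])
go(.500,-.150,.15,-100.6)"
```

```text
time: 21.0
position: [0.4583, 0.2994, 0.0072]
tool_rot: [0.827, -0.562, 0.0, -0.001]
ft_force: [0.2, 0.2, 0.1]
grip_width: 0.0872
time: 21.8
position: [0.4576, 0.2992, 0.0066]
tool_rot: [0.827, -0.562, -0.0, -0.0]
ft_force: [-1.1, 0.7, 2.5]
grip_width: 0.0549
time: 22.6
position: [0.4573, 0.299, 0.1515]
tool_rot: [0.827, -0.562, 0.0, -0.0]
ft_force: [-0.3, -0.7, -1.0]
grip_width: 0.055
t 22.65 pos [0.4567 0.2987 0.1507] psi -68.39 z tilt [-0.0018 -0.0008] grip 0.0547 F [ 0.2  0.3 -0.6]
total dp [43.31 12.5   0.09] | n 15 each [2.89 0.83 0.01]
turn tool z 32.21 | n 5 each 6.44
```

View pics/c8.png

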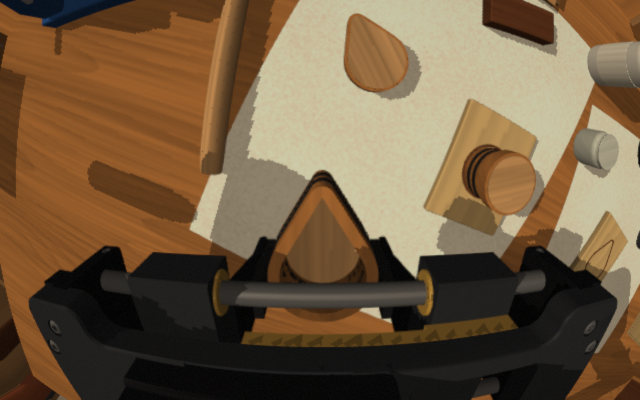

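```bash
python3 -m creep '{"dp":[[2.9,0.8,0],[2.9,0.8,0],[2.9,0.8,0],[2.9,0.8,0],[2.9,0.8,0],[2.9,0.8,0],[2.9,0.8,0],[2.9,0.8,0],[2.9,0.8,0],[2.9,0.8,0],[2.9,0.8,0],[2.9,0.8,0],[2.9,0.8,0],[2.9,0.8,0],[2.7,0.9,0],[0,0,0],[0,0,0]],"turn":[[0,0,0],[0,0,0],[0,0,0],[0,0,0],[0,0,0],[0,0,0],[0,0,0],[0,0,0],[0,0,0],[0,0,0],[0,0,0],[0,0,0],[0,0,0],[0,0,0],[0,0,0],[0,0,0],[0,0,0]]}'
python3 -m creep '{"dp":[[0,0,0],[0,0,0],[0,0,0],[0,0,0],[0,0,0],[0,0,0],[0,0,0],[0,0,0]],"turn":[[0,0,6.4],[0,0,6.4],[0,0,6.4],[0,0,6.4],[0,0,6.4],[0,0,0],[0,0,0],[0,0,0]]}'
python3 -c "
from h import *
c=cal('wrist');im=robot.camera('wrist'); cv2.imwrite('pics/c9.png',im[:,:,::-1])
go(.505,-.1505,.025,-100.4)"
```

```text
time: 24.35
position: [0.5034, -0.1478, 0.1499]
tool_rot: [0.827, -0.563, -0.002, 0.0]
ft_force: [-0.1, -0.3, -0.8]
grip_width: 0.0546
time: 25.15
position: [0.5043, -0.1472, 0.1511]
tool_rot: [-0.641, 0.767, 0.001, -0.0]
ft_force: [0.2, -0.6, -1.2]
grip_width: 0.0551
t 25.2 pos [ 0.5044 -0.1475  0.1512] psi -100.29 z tilt [-0.0006  0.0004] grip 0.0552 F [-1.8 -0.6 -0.6]
total dp [ 0.29 -0.12 12.62] | n 5 each [ 0.06 -0.02  2.52]
turn tool z 0.11 | n 1 each 0.11
```

View pics/c9.png

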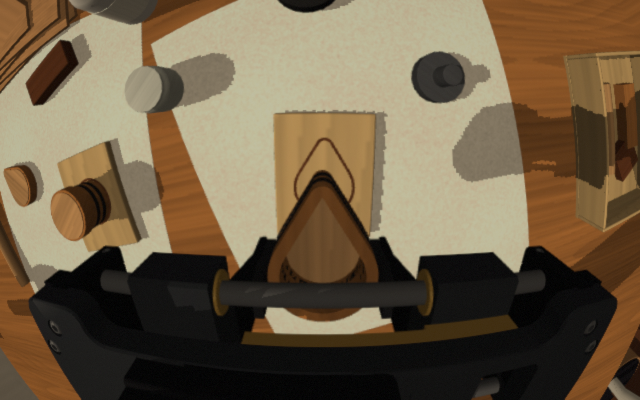

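Run:
```python
from h import *
c=cal('wrist');im=cv2.imread('pics/c9.png')
for v,col in (((.505,-.1505,-.182),(0,0,255)),((.5055,-.152,-.185),(0,255,0))):
    uv=proj(c,R.from_euler('z',v[2]).apply(np.c_[DL,0*DL[:,0]])+[v[0],v[1],.012]); cv2.polylines(im,[np.round(uv*16).astype(int)],True,col,1,shift=4)
cv2.imwrite('pics/c9w.png',cv2.resize(im[100:220,260:390],None,fx=5,fy=5))
```

```text
(no output)
```

View pics/c9w.png

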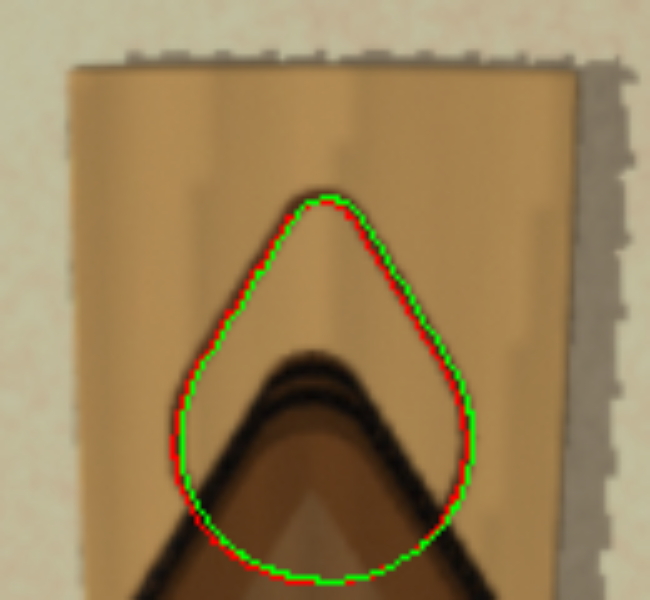

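```bash
python3 -m creep '{"dp":[[0.2,-0.12,2],[0.1,0,2.5],[0,0,2.5],[0,0,2.5],[0,0,1.8],[0,0,1],[0,0,0.3],[0,0,0],[0,0,0],[0,0,0]],"turn":[[0,0,0.1],[0,0,0],[0,0,0],[0,0,0],[0,0,0],[0,0,0],[0,0,0],[0,0,0],[0,0,0],[0,0,0]]}'
python3 -c "
from h import *
go(.5055,-.151,.0185,-100.4)"
```

```text
time: 26.2
position: [0.5059, -0.1515, 0.0264]
tool_rot: [-0.64, 0.769, -0.001, 0.0]
ft_force: [0.5, 0.7, -1.6]
grip_width: 0.0547
t 26.2 pos [ 0.5059 -0.1515  0.0264] psi -100.48 z tilt [ 0.0017 -0.0009] grip 0.0547 F [ 0.5  0.7 -1.6]
total dp [-0.04  0.05  0.79] | n 1 each [-0.04  0.05  0.79]
turn tool z -0.08 | n 1 each -0.08
```

```bash
python3 -m creep '{"dp":[[0,0,0.3],[0,0,0.25],[0,0,0.15],[0,0,0.1],[0,0,0],[0,0,0]],"turn":[[0,0,0],[0,0,0],[0,0,0],[0,0,0],[0,0,0],[0,0,0]]}'
python3 -c "
from h import *
go(.5055,-.151,.0185,-100.4)"
```

```text
time: 26.8
position: [0.5052, -0.1512, 0.0186]
tool_rot: [-0.64, 0.769, -0.0, 0.0]
ft_force: [-2.6, 0.6, 8.9]
grip_width: 0.055
t 26.8 pos [ 0.5052 -0.1512  0.0186] psi -100.49 z tilt [ 0.0004 -0.0002] grip 0.055 F [-2.6  0.6  8.9]
total dp [-0.02 -0.02  0.01] | n 1 each [-0.02 -0.02  0.01]
turn tool z -0.09 | n 1 each -0.09
```

```bash
python3 -m creep '{"dp":[[0,0,0],[0,0,0],[0,0,0],[0,0,0],[0,0,0],[0,0,0]],"turn":[[0,0,0],[0,0,0],[0,0,0],[0,0,0],[0,0,0],[0,0,0]]}' -1
python3 -m creep '{"dp":[[0,0,-1],[0,0,-2.5],[0,0,-3],[0,0,-3],[0,0,-3],[0,0,-3],[0,0,-2.5],[0,0,0],[0,0,0]],"turn":[[0,0,0],[0,0,0],[0,0,0],[0,0,0],[0,0,0],[0,0,0],[0,0,0],[0,0,0],[0,0,0]]}'
python3 wl.py d1 drop_box_center .030 .505 -.151 -.18
python3 -c "
from h import *
go(.590,.297,.19,-46)"
```

```text
time: 27.4
position: [0.5052, -0.1511, 0.0173]
tool_rot: [-0.639, 0.769, 0.0, -0.0]
ft_force: [-0.0, -0.2, -0.2]
grip_width: 0.0856
time: 28.3
position: [0.5051, -0.1511, 0.1982]
tool_rot: [-0.64, 0.769, -0.001, 0.0]
ft_force: [-0.2, -1.0, -1.2]
grip_width: 0.087
tip [(0.74, array([ 0.5039, -0.1542,  0.0289])), (0.36, array([0.5413, 0.1416, 0.0561]))]
conf 0.68 2670
fit [ 0.5062 -0.153  -0.1564] 0.057
t 28.45 pos [ 0.5042 -0.1506  0.1962] psi -100.49 z tilt [-0.0027  0.0015] grip 0.0874 F [-0.1  0.6  0.2]
total dp [-45.57  -0.29   0.67] | n 16 each [-2.85 -0.02  0.04]
turn tool z -54.49 | n 7 each -7.78
```

View pics/d1v.png

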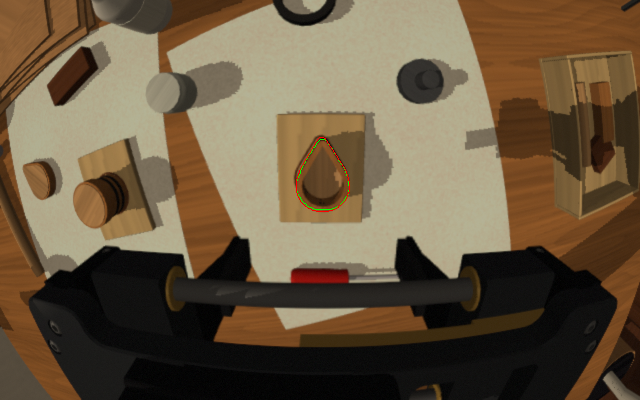

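```bash
python3 -m creep '{"dp":[[-2.85,0,0],[-2.85,0,0],[-2.85,0,0],[-2.85,0,0],[-2.85,0,0],[-2.85,0,0],[-2.85,0,0],[-2.85,0,0],[-2.85,0,0],[-2.85,0,0],[-2.85,0,0],[-2.85,0,0],[-2.85,0,0],[-2.85,0,0],[-2.85,0,0],[-2.8,-0.3,0],[0,0,0]],"turn":[[0,0,0],[0,0,0],[0,0,0],[0,0,0],[0,0,0],[0,0,0],[0,0,0],[0,0,0],[0,0,0],[0,0,0],[0,0,0],[0,0,0],[0,0,0],[0,0,0],[0,0,0],[0,0,0],[0,0,0]]}'
python3 -m creep '{"dp":[[0,0,0],[0,0,0],[0,0,0],[0,0,0],[0,0,0],[0,0,0],[0,0,0],[0,0,0],[0,0,0],[0,0,0]],"turn":[[0,0,-7.8],[0,0,-7.8],[0,0,-7.8],[0,0,-7.8],[0,0,-7.8],[0,0,-7.8],[0,0,-7.7],[0,0,0],[0,0,0],[0,0,0]]}'
python3 wl.py d2 drop_lid_center .009 .595 .297
python3 -c "
from h import *
go(.595,.297,.004,-46)"
```

```text
time: 30.15
position: [0.591, 0.2993, 0.1955]
tool_rot: [-0.641, 0.768, 0.001, -0.0]
ft_force: [0.3, -0.7, 0.2]
grip_width: 0.0871
time: 31.15
position: [0.5908, 0.2958, 0.1969]
tool_rot: [0.92, -0.392, -0.0, 0.0]
ft_force: [1.1, 0.2, 0.2]
grip_width: 0.087
tip [(0.57, array([0.5943, 0.2981, 0.0052]))]
conf 0.69 2803
fit [0.5969 0.2977 0.8007] 0.025
t 31.3 pos [0.591  0.2961 0.1973] psi -46.04 z tilt [-0.0003 -0.0001] grip 0.0872 F [-0.3  0.6 -0. ]
total dp [ 0.21 -0.36 19.33] | n 7 each [ 0.03 -0.05  2.76]
turn tool z -0.04 | n 1 each -0.04
```

View pics/d2v.png

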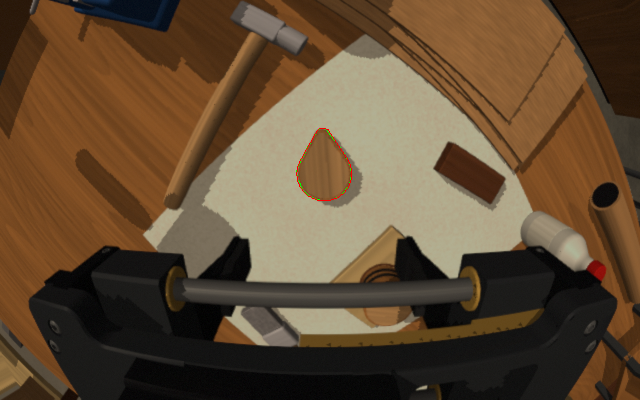

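```bash
python3 -c "
from h import *
go(.5967,.2975,.0045,-44.1)"
```

```text
t 31.3 pos [0.591  0.2961 0.1973] psi -46.04 z tilt [-0.0003 -0.0001] grip 0.0872 F [-0.3  0.6 -0. ]
total dp [ 0.29 -0.51 19.28] | n 7 each [ 0.04 -0.07  2.75]
turn tool z -1.94 | n 1 each -1.94
```

```bash
python3 -m creep '{"dp":[[0.29,-0.51,2.4],[0,0,2.8],[0,0,2.8],[0,0,2.8],[0,0,2.8],[0,0,2.8],[0,0,1.6],[0,0,0.9],[0,0,0],[0,0,0],[0,0,0]],"turn":[[0,0,0],[0,0,-1.9],[0,0,0],[0,0,0],[0,0,0],[0,0,0],[0,0,0],[0,0,0],[0,0,0],[0,0,0],[0,0,0]]}'
python3 -c "
from h import *
go(.5967,.2975,.0045,-44.1)"
```

```text
time: 32.4
position: [0.598, 0.298, 0.01]
tool_rot: [0.927, -0.375, 0.001, -0.001]
ft_force: [-0.3, 1.1, 0.7]
grip_width: 0.087
t 32.4 pos [0.598 0.298 0.01 ] psi -44.09 z tilt [0.0029 0.0009] grip 0.087 F [-0.3  1.1  0.7]
total dp [-0.05  0.13  0.55] | n 1 each [-0.05  0.13  0.55]
turn tool z 0.01 | n 1 each 0.01
```

```bash
python3 -m creep '{"dp":[[0,0.1,0.3],[0,0,0.2],[0,0,0],[0,0,0]],"turn":[[0,0,0],[0,0,0],[0,0,0],[0,0,0]]}'
python3 -m creep '{"dp":[[0,0,0],[0,0,0],[0,0,0],[0,0,0],[0,0,0],[0,0,0],[0,0,0],[0,0,0]],"turn":[[0,0,0],[0,0,0],[0,0,0],[0,0,0],[0,0,0],[0,0,0],[0,0,0],[0,0,0]]}' 1 25
python3 -c "
from h import *
go(.5967,.2975,.0045,-44.1)"
python3 -m creep '{"dp":[[0,0,-1],[0,0,-2.5],[0,0,-3],[0,0,-3],[0,0,-3],[0,0,-2],[0,0,-1],[0,0,0]],"turn":[[0,0,0],[0,0,0],[0,0,0],[0,0,0],[0,0,0],[0,0,0],[0,0,0],[0,0,0]]}'
python3 -c "
from h import *
im=robot.camera('wrist'); cv2.imwrite('pics/d3.png',im[:,:,::-1])
go(.500,-.150,.155,-99.8)"
```

```text
time: 32.8
position: [0.5961, 0.2969, 0.0035]
tool_rot: [0.927, -0.375, -0.0, 0.0]
ft_force: [-0.1, 0.3, -0.2]
grip_width: 0.0872
time: 33.6
position: [0.5961, 0.2969, 0.0035]
tool_rot: [0.927, -0.375, -0.0, -0.0]
ft_force: [-0.9, -1.0, 0.1]
grip_width: 0.0612
t 33.6 pos [0.5961 0.2969 0.0035] psi -44.09 z tilt [-0.  0.] grip 0.0612 F [-0.9 -1.   0.1]
total dp [ 0.01 -0.08 -0.1 ] | n 1 each [ 0.01 -0.08 -0.1 ]
turn tool z 0.01 | n 1 each 0.01
time: 34.4
position: [0.597, 0.2972, 0.1605]
tool_rot: [0.927, -0.375, 0.001, -0.001]
ft_force: [0.0, -0.1, -1.2]
grip_width: 0.0613
t 34.45 pos [0.5961 0.2969 0.1589] psi -44.09 z tilt [0.0007 0.0002] grip 0.0614 F [-0.4 -0.6 -0.5]
total dp [24.2  38.78  0.37] | n 13 each [1.86 2.98 0.03]
turn tool z 55.71 | n 7 each 7.96
```

View pics/d3.png

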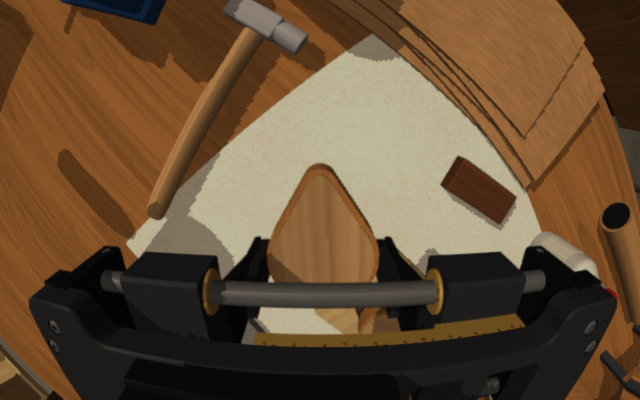

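```bash
python3 -m creep '{"dp":[[1.86,2.98,0],[1.86,2.98,0],[1.86,2.98,0],[1.86,2.98,0],[1.86,2.98,0],[1.86,2.98,0],[1.86,2.98,0],[1.86,2.98,0],[1.86,2.98,0],[1.86,2.98,0],[1.86,2.98,0],[1.86,2.98,0],[1.88,3.02,0],[0,0,0],[0,0,0]],"turn":[[0,0,0],[0,0,0],[0,0,0],[0,0,0],[0,0,0],[0,0,0],[0,0,0],[0,0,0],[0,0,0],[0,0,0],[0,0,0],[0,0,0],[0,0,0],[0,0,0],[0,0,0]]}'
python3 -m creep '{"dp":[[0,0,0],[0,0,0],[0,0,0],[0,0,0],[0,0,0],[0,0,0],[0,0,0],[0,0,0],[0,0,0],[0,0,0]],"turn":[[0,0,8],[0,0,8],[0,0,8],[0,0,8],[0,0,8],[0,0,8],[0,0,8],[0,0,0],[0,0,0],[0,0,0]]}'
python3 -c "
from h import *
c=cal('wrist');im=robot.camera('wrist'); cv2.imwrite('pics/d4.png',im[:,:,::-1])
go(.5053,-.152,.06,-100.4)"
```

```text
time: 35.95
position: [0.499, -0.1502, 0.1572]
tool_rot: [0.926, -0.376, -0.002, -0.0]
ft_force: [-0.0, 0.1, -1.1]
grip_width: 0.0611
time: 36.95
position: [0.4999, -0.1492, 0.1582]
tool_rot: [-0.643, 0.766, 0.0, -0.0]
ft_force: [-0.2, -0.5, -1.0]
grip_width: 0.0612
t 37.0 pos [ 0.5    -0.1494  0.1583] psi -99.96 z tilt [-0.0005  0.0004] grip 0.0614 F [ 1.2 -0.4 -0.3]
total dp [ 0.16 -0.57  9.83] | n 4 each [ 0.04 -0.14  2.46]
turn tool z 0.44 | n 1 each 0.44
```

View pics/d4.png

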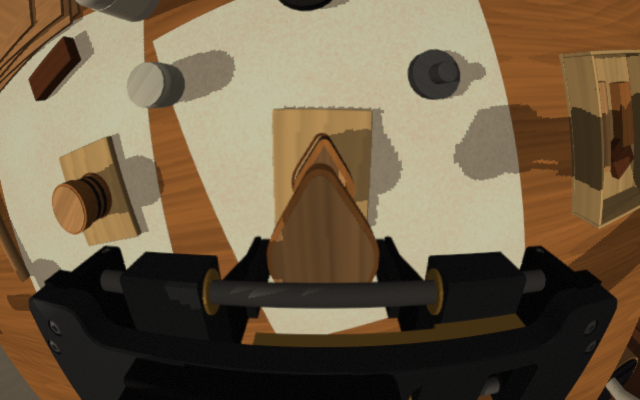

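```bash
python3 -m creep '{"dp":[[0.16,-0.57,2],[0,0,2.5],[0,0,2.5],[0,0,1.5],[0,0,0.8],[0,0,0],[0,0,0],[0,0,0]],"turn":[[0,0,1.4],[0,0,0],[0,0,0],[0,0,0],[0,0,0],[0,0,0],[0,0,0],[0,0,0]]}'
python3 -c "
from h import *
go(.5053,-.152,.0515,-101.4)"
```

```text
time: 37.8
position: [0.5061, -0.1529, 0.0663]
tool_rot: [-0.633, 0.774, -0.001, 0.0]
ft_force: [-0.2, 0.6, -0.0]
grip_width: 0.0614
t 37.8 pos [ 0.5061 -0.1529  0.0663] psi -101.47 z tilt [ 0.0018 -0.0009] grip 0.0614 F [-0.2  0.6 -0. ]
total dp [-0.07  0.1   1.48] | n 1 each [-0.07  0.1   1.48]
turn tool z -0.07 | n 1 each -0.07
```

```bash
python3 -m creep '{"dp":[[-0.05,0,0.6],[0,0,0.4],[0,0,0.2],[0,0,0.1],[0,0,0.1],[0,0,0],[0,0,0]],"turn":[[0,0,0],[0,0,0],[0,0,0],[0,0,0],[0,0,0],[0,0,0],[0,0,0]]}'
python3 -c "
from h import *
go(.5053,-.152,.0515,-101.4)"
```

```text
time: 38.5
position: [0.5056, -0.1521, 0.0515]
tool_rot: [-0.633, 0.774, -0.0, 0.0]
ft_force: [0.5, 0.5, -0.9]
grip_width: 0.0611
t 38.5 pos [ 0.5056 -0.1521  0.0515] psi -101.49 z tilt [ 0.0001 -0.0001] grip 0.0611 F [ 0.5  0.5 -0.9]
total dp [-0.01  0.03 -0.  ] | n 1 each [-0.01  0.03 -0.  ]
turn tool z -0.09 | n 1 each -0.09
```

```bash
python3 -m creep '{"dp":[[0,0,0.08],[0,0,0],[0,0,0]],"turn":[[0,0,0],[0,0,0],[0,0,0]]}'
python3 -m creep '{"dp":[[0,0,0],[0,0,0],[0,0,0],[0,0,0],[0,0,0],[0,0,0]],"turn":[[0,0,0],[0,0,0],[0,0,0],[0,0,0],[0,0,0],[0,0,0]]}' -1
python3 -m creep '{"dp":[[0,0,-1],[0,0,-2.5],[0,0,-3],[0,0,-3],[0,0,-3],[0,0,-2],[0,0,-0.5],[0,0,0],[0,0,0]],"turn":[[0,0,0],[0,0,0],[0,0,0],[0,0,0],[0,0,0],[0,0,0],[0,0,0],[0,0,0],[0,0,0]]}'
python3 wl.py d5 drop_lid_center .057 .505 -.151 -.18
python3 -c "
from h import *
go(.599,-.283,.2)"
```

```text
time: 38.8
position: [0.5056, -0.1522, 0.0514]
tool_rot: [-0.633, 0.774, -0.0, 0.0]
ft_force: [0.1, 0.6, 5.1]
grip_width: 0.0613
time: 39.4
position: [0.5055, -0.1521, 0.0506]
tool_rot: [-0.633, 0.774, 0.0, -0.0]
ft_force: [0.8, -0.6, 0.3]
grip_width: 0.0867
time: 40.3
position: [0.5047, -0.1517, 0.1998]
tool_rot: [-0.633, 0.774, 0.001, -0.0]
ft_force: [0.0, 0.1, 0.4]
grip_width: 0.0865
tip [(0.76, array([ 0.5081, -0.1539,  0.0543]))]
conf 0.87 3472
fit [ 0.5071 -0.1541 -0.1883] 0.059
t 40.45 pos [ 0.5047 -0.1517  0.1993] psi -101.5 z tilt [-0.0025  0.0014] grip 0.0874 F [-0.2 -0.4  0.1]
total dp [ 10.99 -11.85  -0.11] | n 4 each [ 2.75 -2.96 -0.03]
```

View pics/d5v.png

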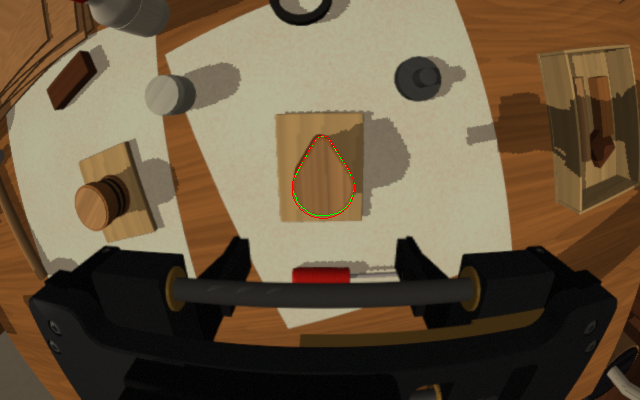

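```bash
python3 -m creep '{"dp":[[2.75,-2.96,0],[2.75,-2.96,0],[2.75,-2.96,0],[2.75,-2.96,0],[0,0,0],[0,0,0],[0,0,0],[0,0,0]],"turn":[[0,0,0],[0,0,0],[0,0,0],[0,0,0],[0,0,0],[0,0,0],[0,0,0],[0,0,0]]}'
python3 wl.py d6 weight_center .025 .599 -.283
python3 -c "
from h import *
go(.599,-.283,.025)"
```

```text
time: 41.25
position: [0.5988, -0.282, 0.2002]
tool_rot: [-0.633, 0.774, 0.001, -0.0]
ft_force: [0.5, -0.0, -0.1]
grip_width: 0.0869
tip [(0.85, array([ 0.5941, -0.2862,  0.0219])), (0.39, array([0.5413, 0.1342, 0.0329]))]
conf 0.9 1651
fit [ 0.6001 -0.2828  0.1592] 0.072
t 41.4 pos [ 0.5994 -0.2826  0.2009] psi -101.44 z tilt [-0.0001  0.0002] grip 0.0871 F [-0.   0.4  0.9]
total dp [ 0.05  0.02 17.59] | n 6 each [0.01 0.   2.93]
```

View pics/d6v.png

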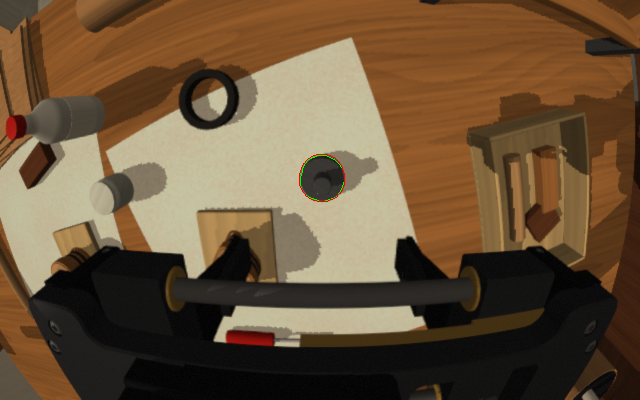

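```bash
python3 -m creep '{"dp":[[0,-0.05,2.5],[0,0,2.9],[0,0,2.9],[0,0,2.9],[0,0,2.7],[0,0,1.8],[0,0,1],[0,0,0.4],[0,0,0],[0,0,0],[0,0,0]],"turn":[[0,0,0],[0,0,0],[0,0,0],[0,0,0],[0,0,0],[0,0,0],[0,0,0],[0,0,0],[0,0,0],[0,0,0],[0,0,0]]}'
python3 -c "
from h import *
go(.5998,-.2828,.025)"
```

```text
time: 42.5
position: [0.6009, -0.2841, 0.0309]
tool_rot: [-0.633, 0.774, -0.001, 0.0]
ft_force: [0.2, 0.1, -0.2]
grip_width: 0.0868
t 42.5 pos [ 0.6009 -0.2841  0.0309] psi -101.49 z tilt [ 0.002  -0.0014] grip 0.0868 F [ 0.2  0.1 -0.2]
total dp [-0.1   0.13  0.59] | n 1 each [-0.1   0.13  0.59]
```

```bash
python3 -m creep '{"dp":[[-0.05,0.05,0.3],[0,0,0.2],[0,0,0],[0,0,0]],"turn":[[0,0,0],[0,0,0],[0,0,0],[0,0,0]]}'
python3 -m creep '{"dp":[[0,0,0],[0,0,0],[0,0,0],[0,0,0],[0,0,0],[0,0,0],[0,0,0],[0,0,0],[0,0,0],[0,0,0]],"turn":[[0,0,0],[0,0,0],[0,0,0],[0,0,0],[0,0,0],[0,0,0],[0,0,0],[0,0,0],[0,0,0],[0,0,0]]}' 1 40
python3 -c "
from h import *
go(.5998,-.2828,.025)"
```

```text
time: 42.9
position: [0.5996, -0.2829, 0.0245]
tool_rot: [-0.633, 0.774, 0.0, -0.0]
ft_force: [-1.0, 0.3, -0.6]
grip_width: 0.0871
time: 43.9
position: [0.5997, -0.2825, 0.0246]
tool_rot: [-0.633, 0.774, 0.0, 0.0]
ft_force: [-0.3, 2.1, 0.7]
grip_width: 0.0188
t 43.9 pos [ 0.5997 -0.2825  0.0246] psi -101.5 z tilt [-0.0001  0.0008] grip 0.0188 F [-0.3  2.1  0.7]
total dp [ 0.03 -0.01 -0.04] | n 1 each [ 0.03 -0.01 -0.04]
```

```bash
python3 -m creep '{"dp":[[0,0,-1],[0,0,-2.5],[0,0,-3],[0,0,-3],[0,0,-3],[0,0,-1],[0,0,0],[0,0,0]],"turn":[[0,0,0],[0,0,0],[0,0,0],[0,0,0],[0,0,0],[0,0,0],[0,0,0],[0,0,0]]}'
python3 -c "
from h import *
im=robot.camera('wrist'); cv2.imwrite('pics/d7.png',im[:,:,::-1])
go(.506,-.1528,.15)"
```

```text
time: 44.7
position: [0.5985, -0.2823, 0.1581]
tool_rot: [-0.633, 0.774, 0.002, -0.001]
ft_force: [-0.4, 0.7, -4.4]
grip_width: 0.019
t 44.75 pos [ 0.5983 -0.282   0.1574] psi -101.49 z tilt [-0.0038  0.0025] grip 0.019 F [ 0.2  0.4 -4.6]
total dp [-10.82  11.61   0.81] | n 4 each [-2.71  2.9   0.2 ]
```

View pics/d7.png

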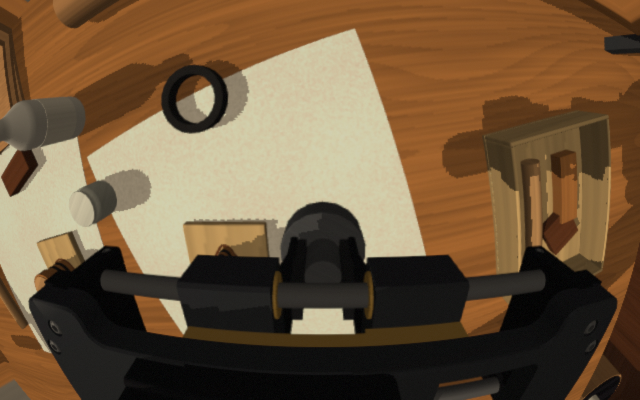

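Weight held upright, 4.6 N. Move over the lid.

```bash
python3 -m creep '{"dp":[[-1.8,2.0,0],[-1.8,1.9,0],[-1.8,1.9,0],[-1.8,1.9,0],[-1.8,1.9,0],[-1.8,2.0,0],[0,0,0],[0,0,0],[0,0,0],[0,0,0]],"turn":[[0,0,0],[0,0,0],[0,0,0],[0,0,0],[0,0,0],[0,0,0],[0,0,0],[0,0,0],[0,0,0],[0,0,0]]}'
python3 -c "
from h import *
im=robot.camera('wrist'); cv2.imwrite('pics/d8.png',im[:,:,::-1])
go(.506,-.1528,.0906)"
```

```text
time: 45.75
position: [0.5083, -0.1549, 0.1593]
tool_rot: [-0.633, 0.775, -0.0, 0.0]
ft_force: [0.6, -0.0, -4.8]
grip_width: 0.0189
t 45.8 pos [ 0.5081 -0.1548  0.1594] psi -101.53 z tilt [ 0.0002 -0.0002] grip 0.0189 F [ 0.5 -0.1 -5.4]
total dp [-0.16  0.25  6.88] | n 3 each [-0.05  0.08  2.29]
```

View pics/d8.png

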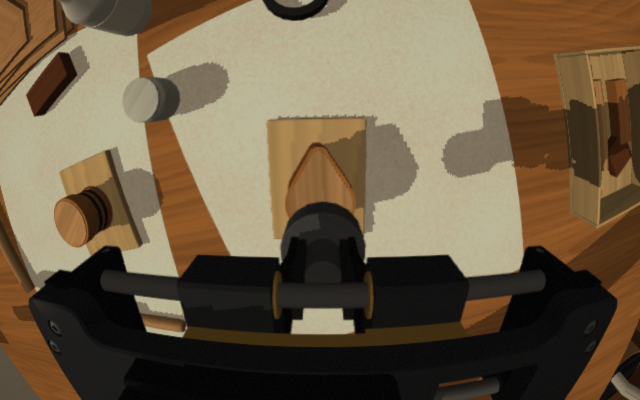

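```bash
python3 -m creep '{"dp":[[-0.16,0.25,1.5],[0,0,1.8],[0,0,1.3],[0,0,0.7],[0,0,0.4],[0,0,0.2],[0,0,0],[0,0,0],[0,0,0]],"turn":[[0,0,0],[0,0,0],[0,0,0],[0,0,0],[0,0,0],[0,0,0],[0,0,0],[0,0,0],[0,0,0]]}'
python3 -c "
from h import *
go(.506,-.1528,.0906)"
```

```text
time: 46.7
position: [0.5058, -0.1521, 0.1012]
tool_rot: [-0.633, 0.774, -0.001, 0.0]
ft_force: [-0.3, -0.1, -5.2]
grip_width: 0.0191
t 46.7 pos [ 0.5058 -0.1521  0.1012] psi -101.49 z tilt [ 0.001  -0.0006] grip 0.0191 F [-0.3 -0.1 -5.2]
total dp [ 0.06 -0.03  1.06] | n 1 each [ 0.06 -0.03  1.06]
```

```bash
python3 -m creep '{"dp":[[0.05,-0.03,0.4],[0,0,0.3],[0,0,0.15],[0,0,0.1],[0,0,0.1],[0,0,0],[0,0,0]],"turn":[[0,0,0],[0,0,0],[0,0,0],[0,0,0],[0,0,0],[0,0,0],[0,0,0]]}'
python3 -c "
from h import *
go(.506,-.1528,.0906)"
```

```text
time: 47.4
position: [0.5055, -0.1525, 0.0906]
tool_rot: [-0.633, 0.774, -0.0, -0.0]
ft_force: [-1.1, 0.2, 1.9]
grip_width: 0.0191
t 47.4 pos [ 0.5055 -0.1525  0.0906] psi -101.48 z tilt [ 0.     -0.0001] grip 0.0191 F [-1.1  0.2  1.9]
total dp [ 0.02 -0.05 -0.  ] | n 1 each [ 0.02 -0.05 -0.  ]
```

```bash
python3 -m creep '{"dp":[[0,0,0],[0,0,0],[0,0,0],[0,0,0],[0,0,0],[0,0,0],[0,0,0],[0,0,0],[0,0,0]],"turn":[[0,0,0],[0,0,0],[0,0,0],[0,0,0],[0,0,0],[0,0,0],[0,0,0],[0,0,0],[0,0,0]]}' -1
python3 -m creep '{"dp":[[0,0,-1],[0,0,-2],[0,0,-3],[0,0,-3],[0,0,-3],[0,0,-2],[0,0,-1],[0,0,0],[0,0,0]],"turn":[[0,0,0],[0,0,0],[0,0,0],[0,0,0],[0,0,0],[0,0,0],[0,0,0],[0,0,0],[0,0,0]]}'
python3 wl.py e1 weight_center .091 .506 -.153
python3 -c "
from h import *
go(.4,-.4,.25)"
```

```text
time: 48.3
position: [0.5056, -0.1525, 0.0901]
tool_rot: [-0.633, 0.774, 0.0, -0.0]
ft_force: [0.9, -0.3, -0.6]
grip_width: 0.0823
time: 49.2
position: [0.505, -0.1522, 0.2396]
tool_rot: [-0.633, 0.774, 0.001, -0.0]
ft_force: [0.8, -0.6, -1.1]
grip_width: 0.0872
tip [(0.69, array([ 0.4993, -0.1566,  0.0851]))]
conf 0.84 1954
fit [ 0.5054 -0.1541  0.058 ] 0.056
t 49.35 pos [ 0.5048 -0.1521  0.2388] psi -101.49 z tilt [-0.0027  0.0015] grip 0.0873 F [-0.6 -0.  -0.4]
total dp [26.38  5.34 -1.13] | n 9 each [ 2.93  0.59 -0.13]
```

View pics/e1v.png

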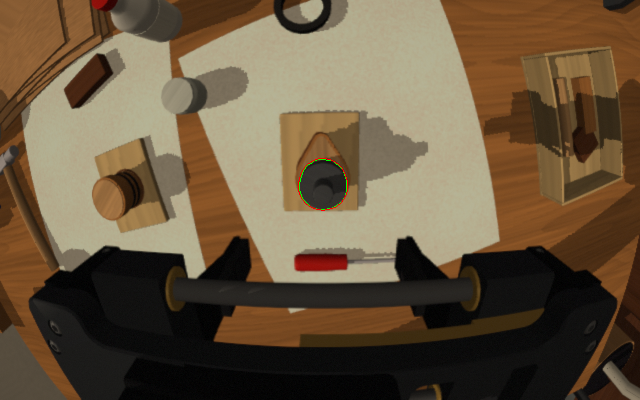

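Move the arm aside and check with the fixed cameras.

```bash
python3 -m creep '{"dp":[[2.9,0,-0.3],[2.9,0,-0.3],[2.9,0,-0.3],[2.9,0,-0.3],[2.9,0,-0.3],[2.9,0,0],[2.9,0,0],[2.9,0,0],[2.9,0,0],[0,0,0],[0,0,0]],"turn":[[0,0,0],[0,0,0],[0,0,0],[0,0,0],[0,0,0],[0,0,0],[0,0,0],[0,0,0],[0,0,0],[0,0,0],[0,0,0]]}'
python3 - <<'E'
from h import *
Z={"drop_box_center":.030,"drop_lid_center":.057,"round_box_center":.030,"round_lid_center":.057,"weight_center":.091,"glue_bottle_center":.075}
X={"drop_box_center":(.5055,-.152,-.18),"drop_lid_center":(.506,-.153,-.18),"round_box_center":(.543,.139,0),"round_lid_center":(.543,.139,0),"weight_center":(.506,-.153,0),"glue_bottle_center":(.756,.0168,0)}
out=[]
for cam in ("scene","side"):
    c=cal(cam); im=robot.camera(cam)[:,:,::-1].copy(); vis=im.copy()
    for n in Z:
        s=sil(c,SH[n],X[n][0],X[n][1],Z[n],X[n][2]); cs=cv2.findContours(s.astype(np.uint8),0,1)[0]
        t=robot.tip_of(n,cam)
        print(cam,n,toworld(c,t[0]['point']).round(4) if t else None)
        big=0
    boxes=[(225,175,60,60),(340,175,60,60)] if cam=="scene" else [(325,140,60,60),(310,220,60,60)]
    row=[]
    for (x,y,w,h) in boxes:
        z=cv2.resize(im[y:y+h,x:x+w],None,fx=6,fy=6,interpolation=cv2.INTER_CUBIC); row.append(z)
    out.append(np.hstack(row)[:290])
    cv2.imwrite(f'pics/e_{cam}.png',im)
cv2.imwrite('pics/e2.png',np.vstack(out))
E
```

```text
time: 50.45
position: [0.453, -0.4081, 0.2537]
tool_rot: [-0.632, 0.775, 0.002, 0.0]
ft_force: [-0.7, 0.6, -0.8]
grip_width: 0.087
scene drop_box_center [ 0.5021 -0.1549  0.0312]
scene drop_lid_center [ 0.5049 -0.153   0.0569]
scene round_box_center [0.5414 0.1428 0.0254]
scene round_lid_center None
scene weight_center [ 0.502 -0.151  0.093]
scene glue_bottle_center [0.7539 0.0128 0.0801]
side drop_box_center [ 0.5066 -0.1494  0.0313]
side drop_lid_center [ 0.5038 -0.1513  0.0591]
side round_box_center [0.5436 0.1434 0.0328]
side round_lid_center [0.5396 0.1463 0.0601]
side weight_center [ 0.5034 -0.1513  0.0929]
side glue_bottle_center [0.7588 0.0197 0.0787]
```

View pics/e2.png

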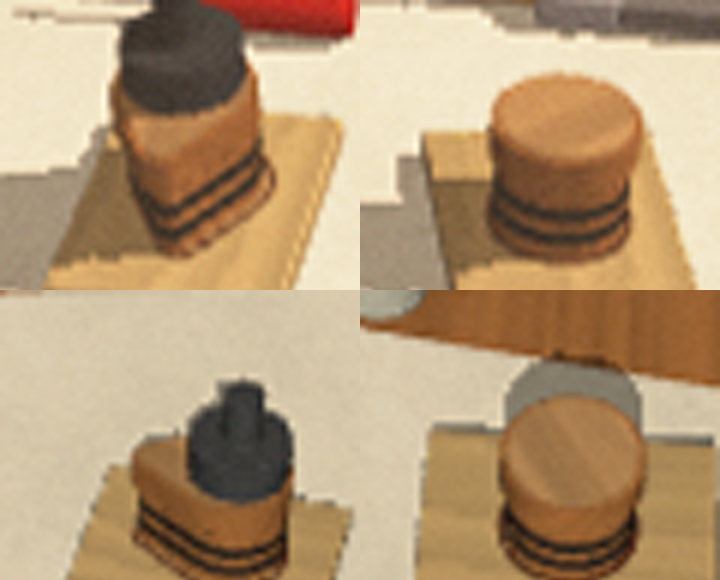

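View pics/e_side.png

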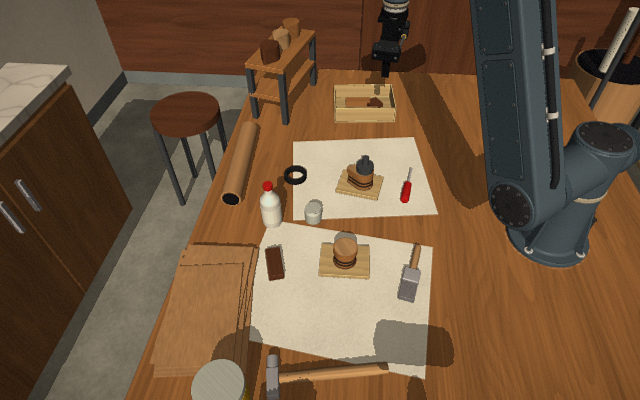

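Run:
```python
from h import *
Z={"drop_box_center":.030,"drop_lid_center":.057,"round_box_center":.030,"round_lid_center":.057,"weight_center":.091}
X={"drop_box_center":(.5055,-.152,-.18),"drop_lid_center":(.506,-.153,-.18),"round_box_center":(.543,.139,0),"round_lid_center":(.543,.139,0),"weight_center":(.506,-.153,0)}
out=[]
for cam,boxes in (("scene",[(225,175,60,60),(340,175,60,60)]),("side",[(325,145,60,60),(310,220,60,60)])):
    c=cal(cam); im=cv2.imread(f'pics/e_{cam}.png'); row=[]
    for (x,y,w,h) in boxes:
        z=cv2.resize(im[y:y+h,x:x+w],None,fx=6,fy=6,interpolation=cv2.INTER_CUBIC)
        for n in Z:
            for P in SH[n]:
                uv=(proj(c,R.from_euler('z',X[n][2]).apply(P)+[X[n][0],X[n][1],Z[n]])-[x,y]+.5)*6
                cv2.polylines(z,[cv2.convexHull(np.round(uv).astype(np.int32))],True,(0,255,0),1)
        row.append(z)
    out.append(np.hstack(row)[:300])
cv2.imwrite('pics/e3.png',np.vstack(out))
```

```text
(no output)
```

View pics/e3.png

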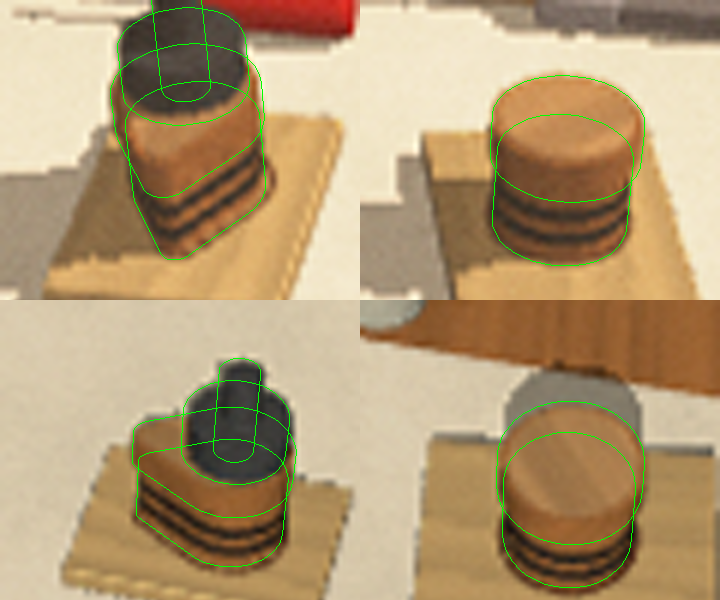

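```bash
python3 -c "
from h import *
go(.42,-.02,.25)"
python3 - <<'E'
import cv2
im=cv2.imread('pics/e_scene.png'); cv2.imwrite('pics/e4.png',cv2.resize(im[170:225,235:280],None,fx=10,fy=10,interpolation=cv2.INTER_CUBIC))
E
```

```text
t 51.15 pos [ 0.4537 -0.4082  0.2552] psi -101.49 z tilt [ 0.     -0.0001] grip 0.0869 F [ 0.5  0.2 -0.4]
total dp [-37.38  11.03   0.52] | n 13 each [-2.88  0.85  0.04]
```

View pics/e4.png

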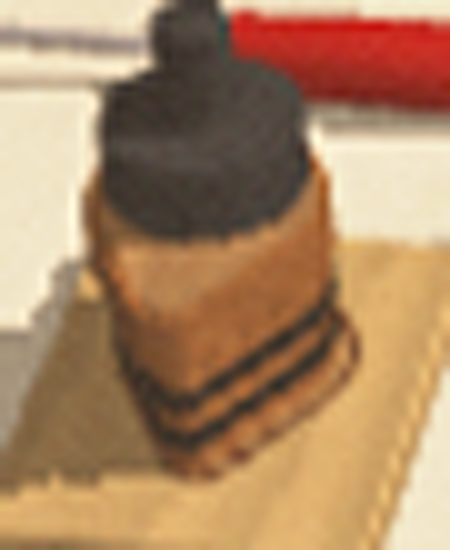

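```bash
python3 -c "
from h import *
o=robot.get_obs(); print(o['time'],abs(o['joint_velocities']).max()); print(robot.hand_in())"
```

```text
51.15 0.0012619161869906683
the job is handed in; nothing more can be done
None
```

I stood both boxes on their outlines and put on the matching lids, then stood the weight on the drop-shaped lid over its round end. I handed in at 51 s with the gripper open and the arm at rest clear of everything; `hand_in` reported no verdict.

| Check at the end | What I measured |
|---|---|
| Round box against its outline | within about 1–2 mm |
| Round lid against its box | within about 1 mm in the wrist view |
| Drop-shaped box against its outline | within about 2 mm, heading within 0.03 rad; one scene view hints it sits 2–3 mm to one side (−y) |
| Drop-shaped lid against its box | within about 2 mm, heading within 0.03 rad |
| Weight against the lid's centre | about 2 mm |
| Glue bottle | looks undisturbed, within the detectors' scatter of a few mm |

- **Disagreements:** the detectors put the round lid up to 8 mm off in one side-camera reading, and some of their other readings were 3–6 mm off. The silhouette overlays and wrist fits did not show this, and I relied on those.
- **Failed detection:** the round lid was not found in the last scene picture, and once not in the wrist camera, so I placed it from its position in that picture.

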